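# Fetch the mask pot from the back of the product tray

## Task

Get the small black mask pot out from behind the row of products on the light wooden tray: first clear the white bottle, the carton and the amber jar from the tray's front row onto the black rubber mat, all three standing upright there together, then set the pot upright inside the rim of the round dark wooden stand, and only then put the bottle, the carton and the jar back, each standing where it stood at the start (to within a centimetre or so). Set everything down gently without dropping or tipping it, and leave the soap dish where it is.

Things in the scene. Friction and masses are not known exactly. Their poses are not given: they have to be found in the camera images.
- pot: The thing to fetch: a small black plastic cosmetic pot, upright cylinder 56 mm in diameter up to 42 mm, with a grey lid disc 50 mm in diameter on top (closed, one piece), 46 mm high in all, about 0.12 kg. Stands in the back (far) row of the tray. Origin: centre of its underside; z up.
- bottle: White plastic lotion bottle, the tallest of the front row: round body 48 mm in diameter up to 100 mm, then a shoulder and a narrow grey cap (26 mm in diameter); 135 mm high in all, about 0.2 kg. Starts in the front row of the tray. Origin: centre of its underside; z up.
- carton: Plain brown cardboard carton, closed box 40 mm (its x) by 56 mm (its y) by 105 mm high, about 0.12 kg. Starts in the front row of the tray, its x within 10 degrees of the tray's x. Origin: centre of its underside; z up.
- jar: Amber glass cream jar with a steel screw lid: body 56 mm in diameter up to 52 mm, lid 60 mm in diameter from 52 to 70 mm height (70 mm high in all), one closed piece, about 0.22 kg. Starts in the front row of the tray. Origin: centre of its underside; z up.
- soap_dish: Bystander, to be left alone: pink soap dish 62 mm (its x) by 90 mm (its y) with a white bar of soap, 30 mm high in all. Stands in the back row of the tray beside the pot (either side). Origin: centre of its underside.
- tray: Light wooden product tray, fixed, 220 mm (its x, away from the robot) by 300 mm (its y); floor 5 mm above the counter, rim 6 mm thick reaching 12 mm above the counter. Front row: three places, each to within a few mm, at tray x = -50 mm, y = -95, 0, +95 mm (bottle, carton and jar in any order). Back row: two places, likewise, at x = +50 mm, y = -60 and +60 mm (pot and soap dish in either order). Origin: centre of its underside, on the counter.
- mat: Side area: black rubber mat, fixed, 290 mm (its x, away from the robot) by 120 mm (its y), 4 mm thick, left or right of the tray. A thing counts as on it when its centre is over the mat and it stands upright and released. Origin: centre of its underside, on the counter.
- stand: Round dark wooden stand for the pot, fixed, 116 mm in diameter, on the other side of the tray from the mat; its floor is 8 mm above the counter, inside a raised rim (inner diameter 84 mm, rim top 18 mm above the counter). Origin: centre of its underside, on the counter.

How it is judged:
On the way, in this order (a step that is already met when the one before it is completed fails the run):
1. bottle, carton and jar all stand upright and released on the mat together (x of bottle in the frame of mat between -0.145 and 0.145 m and y of bottle in the frame of mat between -0.06 and 0.06 m and height (world z) of each of bottle, carton, jar below 0.012 m and angle between each of bottle, carton, jar's own z axis and vertical below 0.15 rad and contact force between the fingers and bottle below 0.2 N and x of carton in the frame of mat between -0.145 and 0.145 m and y of carton in the frame of mat between -0.06 and 0.06 m and contact force between the fingers and carton below 0.2 N and x of jar in the frame of mat between -0.145 and 0.145 m and y of jar in the frame of mat between -0.06 and 0.06 m and contact force between the fingers and jar below 0.2 N), for 0.2 s.
2. the pot stands released inside the stand's rim while the three others still stand on the mat (all of step 1 and horizontal distance between pot and stand below 0.015 m and height (world z) of pot between 0.004 and 0.014 m and angle between pot's own z axis and vertical below 0.1 rad and contact force between the fingers and pot below 0.2 N), for 0.2 s.
At the end, for the whole second after the job is handed in: The pot stands upright and released inside the stand's rim (centres within 15 mm); bottle, carton and jar stand upright, released and at rest, each within 15 mm of its starting place (turn about the vertical is free); the soap dish is within 15 mm of where it began (horizontal distance between pot and stand below 0.015 m and height (world z) of pot between 0.004 and 0.014 m and angle between each of pot, bottle, carton, jar's own z axis and vertical below 0.1 rad and contact force between the fingers and pot below 0.2 N and linear speed of each of pot, bottle, carton, jar below 0.02 m/s and distance of each of bottle, carton, jar, soap_dish from where it was at the start of the episode below 0.015 m and contact force between the fingers and bottle below 0.2 N and contact force between the fingers and carton below 0.2 N and contact force between the fingers and jar below 0.2 N); the robot touches nothing.
It fails at once if the bottle, carton, jar or pot is tipped by more than about 35 degrees (angle between any of bottle, carton, jar, pot's own z axis and vertical above 0.6 rad).
It fails at once if the bottle, carton, jar or pot is dropped (let go more than about 25 mm above the surface) ((height (world z) of bottle above 0.035 m and contact force between the fingers and bottle below 0.02 N) or (height (world z) of carton above 0.035 m and contact force between the fingers and carton below 0.02 N) or (height (world z) of jar above 0.035 m and contact force between the fingers and jar below 0.02 N) or (height (world z) of pot above 0.035 m and contact force between the fingers and pot below 0.02 N)).
It fails at once if the soap dish is moved more than 15 mm or taken up (distance of soap_dish from where it was at the start of the episode above 0.015 m).
It also fails if it takes over 144 s, if anything falls off the work surface, if the arm or the gripper's body presses on something with over 40 N, if the wrist force passes 120 N, or if a joint passes its speed limit or range.

## Robot

A 7-joint arm with a two-finger parallel gripper is mounted at the origin on the work surface. World frame = base frame: x ahead of the robot, y to its left, z up, the work surface at z = 0. Lengths are in m, angles in rad, forces in N, time in s.
With the tool pointing down it reaches from about 0.35 to 0.9 m from the base axis. Payload 7.2 kg.
Tool frame: the origin (TCP) lies at the very end of the fingers, on their centre line; the grasp point (between the pads) lies env.grip_point_offset behind it (env.grip_point_offset is the distance from the TCP to the grasp point, in m); x points along the fingers, y is the direction in which the jaws open and shut, and the axes are right-handed (so a half turn about x gives the same grasp; the last joint's range is limited). The gripper opens to 85 mm and grips with 20 to 120 N. Pads are 22 mm wide; open, the fingers measure 114 mm over their backs; the gripper's body (76 mm by 85 mm) begins 54 mm behind the grasp point. The pads swing forward as they close: fully open they stand 13 mm farther back than shut.
Start: joints at [-1.313, 0.411, -0.013, 1.596, 0.006, 1.134, -0.082], TCP at [0.2, 0.592, 0.231] pointing down, gripper open.
Joint ranges: [-2.95, 2.95], [-0.29, 1.99], [-1.47, 1.44], [0.14, 2.54], [-1.03, 4.17], [0.13, 1.85], [-2.86, 2.86]. Speed limits (rad/s): [2.39, 2.39, 3.01, 3.01, 3.14, 3.14, 3.14].

## Interface

Orientations are given as [roll, pitch, yaw] about the fixed x, y, z axes, in that order (R = Rz(yaw) Ry(pitch) Rx(roll)).
In Python, from plant import env, optics, close_job gives the robot as it stands.
- The arm moves only by the shell command python3 -m jog 'ROWS'. ROWS is JSON, a list that holds one entry, the list of rows, each a list of 7 numbers: the turn, a rotation vector about the tool's x, y, z in degrees, then the shift along the tool's x, y, z in mm, then the finger opening in mm, from 0 to 85.4. A call has exactly 5 rows; each row shifts and turns the commanded pose from where the row before left it, along the tool's axes as they then stand; what a row does not reach is not made up. A row lasts 1/12 s, in which the tool goes at most 41.7 mm and 7.16 degrees, less where a joint would pass 70% of its speed; a pose out of reach is approached as far as the arm can. A call with a gripper value outside its range is refused whole. The fingers move at their own pace and stop on an object; the grip force is fixed at half the most. Time passes only in rows, so rows that do not move let the fingers close, or fill a call up. It gives the time, the measured TCP pose, the force and the opening at its end, in the units of the state.
- env.sense(): the state, without advancing time (a new reading comes with each control period).
- optics.read_camera(name): name is "scene" or "top" or "wrist"; returns a dict with "color" (480x640x3 uint8, blue, green, red), "range_z" (480x640 float32, m along the optical axis (not along the pixel's ray), 0 where there is no reading), "intrinsics" (3x3 intrinsics, pixels), "dist" ([k1, k2, p1, p2, k3] as OpenCV has them; the pictures are not rectified), "xyz" and "orientation" of the camera in the world; the wrist camera has in their place "T_tool_cam" (4x4, takes a point from camera to tool coordinates, whose origin is the TCP and whose axes are the tool frame's). Camera axes: x right, y down, z forward; pixel columns grow to the right and rows downward; lengths in m; the calibration is good to about 2 mm. A picture is of the moment at which its call begins: read the wrist's pose just before it.
- close_job(): hands the job in, once; it reports no verdict.
The state is a dict: "time": time; "q": joint angles; "dq": joint speeds; "joint_torque": joint torques, N m; "tcp_pos": TCP position; "orientation": TCP orientation; "force": force on the tool from outside, world axes, zero at the start; "ft_torque": the same for the moment, N m; "width": finger opening in m.
Only numpy, scipy, OpenCV 4.12 (cv2) and the standard library are available. Lean on these libraries where they do the work, as an engineer would, in place of code of your own. Each camera call takes 0.05 s, during which the arm holds its last target.

## Working session

There is one attempt and no reset: what is moved stays moved. The work goes in short steps, Python scripts to look and compute and a shell command to move; the robot and the scene stay as the last step left them, time stands still between calls to the robot, and variables do not carry over. Pictures are saved under pics/ and viewed, and the job is handed in when it is done.

```bash
ls; mkdir -p pics
cat > h.py <<'E'
import numpy as np,cv2
from scipy.spatial.transform import Rotation as R
from plant import env,optics,close_job
def snap(n,f):
    s=env.sense();c=optics.read_camera(n);cv2.imwrite('pics/'+f,c['color']);return s,c
def campose(c,s=None):
    if 'T_tool_cam' in c:
        T=np.eye(4);T[:3,:3]=R.from_euler('xyz',s['orientation']).as_matrix();T[:3,3]=s['tcp_pos'];T=T@c['T_tool_cam'];return T[:3,:3],T[:3,3]
    o=np.array(c['orientation']);
    M=R.from_euler('xyz',o).as_matrix() if o.size==3 else o
    return M,np.array(c['xyz'])
def cast(c,uv,z,s=None):
    M,t=campose(c,s);p=cv2.undistortPoints(np.array(uv,float).reshape(-1,1,2),np.array(c['intrinsics']),np.array(c['dist'])).reshape(-1,2)
    d=np.c_[p,np.ones(len(p))]@M.T
    return t+d*((z-t[2])/d[:,2])[:,None]
def cloud(c,s=None):
    M,t=campose(c,s);v,u=np.mgrid[0:480,0:640];p=cv2.undistortPoints(np.stack([u,v],-1).reshape(-1,1,2).astype(float),np.array(c['intrinsics']),np.array(c['dist'])).reshape(-1,2)
    d=np.c_[p,np.ones(len(p))]*c['range_z'].reshape(-1,1)
    return (d@M.T+t).reshape(480,640,3)
E
python3 - <<'E'
from h import *
s,c=snap('top','top0.png');print(s);print(c['xyz'],c['orientation'],c['intrinsics'],c['dist'])
s,c=snap('scene','scene0.png');print(c['xyz'],c['orientation'],env.grip_point_offset)
E
```

```text
pics
{'time': 0.0, 'q': array([-1.31320988,  0.41191557, -0.01275476,  1.59708753,  0.00561262,
        1.13429654, -0.08220868]), 'dq': array([-0.00104031, -0.00073164, -0.00079419,  0.00020886,  0.00025128,
        0.00049154,  0.00253504]), 'joint_torque': array([-8.69203795e-04, -6.00629497e+01,  6.82220031e-01, -2.99404889e+01,
        1.38801636e-02,  1.05723730e-02, -1.18051454e-05]), 'tcp_pos': array([0.19988829, 0.59162478, 0.23042528]), 'orientation': array([-1.50298486,  1.56912511, -1.82871061]), 'force': array([ 0.0065773 , -0.59675505, -0.31113062]), 'ft_torque': array([-0.01816361, -0.00889542,  0.00345708]), 'width': 0.08554384277962805}
[0.46231426 0.00808349 0.86974594] [-3.02983012 -0.00754547 -1.57134183] [[441.56745889   0.         318.98252474]
 [  0.         441.56745889 244.47529609]
 [  0.           0.           1.        ]] [-0.00898913  0.          0.          0.          0.        ]
[1.01577671 0.09416793 0.79913621] [-2.56498471 -0.01503096  1.74850912] 0.0187
```

View pics/top0.png

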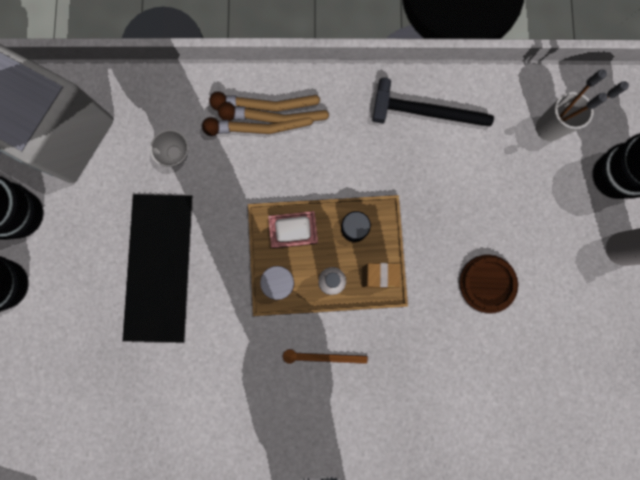

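View pics/scene0.png

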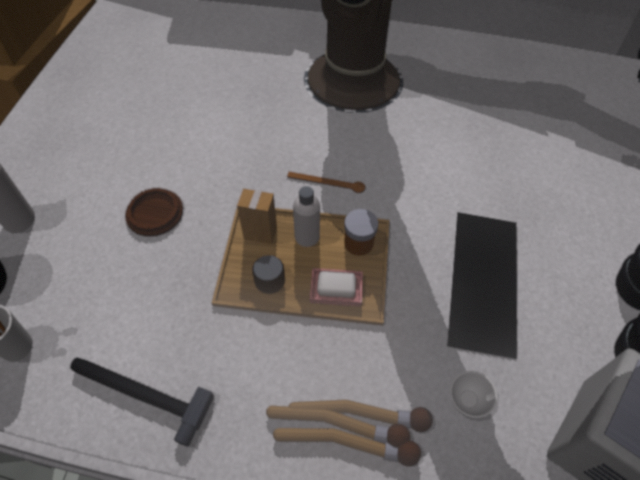

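The top view shows the mat at (158,268), the jar at (277,283), the bottle at (332,280) and the carton at (376,275). The pot is at (356,226), the soap dish at (293,230) and the stand at (489,283). Next I'll measure positions from depth and ray casts.

```bash
cat > m.py <<'E'
from h import *
def shape(P,ok,lo,hi,box):
    m=ok&(P[...,2]>lo)&(P[...,2]<hi)&(P[...,0]>box[0])&(P[...,0]<box[1])&(P[...,1]>box[2])&(P[...,1]<box[3])
    return m
def circ(c,m,z,s=None):
    cs,_=cv2.findContours(m.astype(np.uint8),cv2.RETR_EXTERNAL,cv2.CHAIN_APPROX_NONE)
    q=max(cs,key=cv2.contourArea).reshape(-1,2)
    p=cast(c,q,z,s)[:,:2].astype(np.float32)
    return p
E
python3 - <<'E'
from m import *
s,c=snap('top','t.png')
P=cloud(c);ok=c['range_z']>0
for n,(u,v) in dict(mat=(158,268),jar=(277,283),bottle=(332,280),carton=(376,275),pot=(356,226),soap=(293,230),stand=(489,283),tray=(327,253)).items(): print(n,(u,v),P[v,u].round(4))
hsv=cv2.cvtColor(c['color'],cv2.COLOR_BGR2HSV)
# height masks
C={'jar':(277,283,.058,.08,.070),'pot':(356,226,.035,.055,.046),'bottle':(332,280,.118,.145,.135),'bottlebody':(332,280,.085,.145,.100),'carton':(376,275,.09,.12,.105)}
for n,(u,v,lo,hi,z) in C.items():
    m=ok&(P[...,2]>lo)&(P[...,2]<hi); k=np.zeros_like(m);k[v-28:v+28,u-27:u+27]=1;m&=k
    p=circ(c,m,z); print(n,m.sum(),'minrect',cv2.minAreaRect(p),'circ',cv2.minEnclosingCircle(p))
m=(c['color'].max(2)<40).astype(np.uint8);m[:, :110]=0;m[:,210:]=0;m[:180]=0
p=circ(c,m,.004);print('mat',cv2.minAreaRect(p))
k=np.zeros((480,640),np.uint8);k[240:325,445:530]=1
m=k&(hsv[...,1]>110);p=circ(c,m,.018);print('stand',cv2.minAreaRect(p),cv2.minEnclosingCircle(p),cv2.fitEllipse(p))
k=np.zeros((480,640),np.uint8);k[185:325,235:420]=1
m=k&(hsv[...,1]>60);p=circ(c,m,.012);print('tray',cv2.minAreaRect(p))
E
```

```text
mat (158, 268) [0.513  0.3168 0.0039]
jar (277, 283) [0.482  0.0772 0.0763]
bottle (332, 280) [ 0.4853 -0.019   0.1385]
carton (376, 275) [ 0.4948 -0.0958  0.1099]
pot (356, 226) [ 0.589  -0.0676  0.0514]
soap (293, 230) [0.5838 0.0513 0.0348]
stand (489, 283) [ 0.4834 -0.3301  0.009 ]
tray (327, 253) [ 0.5425 -0.0143  0.0051]
jar 875 minrect ((0.48269397020339966, 0.07912465929985046), (0.05890389904379845, 0.05952618271112442), 45.203365325927734) circ ((0.48302939534187317, 0.07920881360769272), 0.030309446156024933)
pot 686 minrect ((0.5909427404403687, -0.06621280312538147), (0.054837342351675034, 0.055370695888996124), 44.58048629760742) circ ((0.5905726552009583, -0.0665336400270462), 0.02860843390226364)
bottle 194 minrect ((0.48601070046424866, -0.019001081585884094), (0.02503766305744648, 0.024567676708102226), 9.174054145812988) circ ((0.4862472712993622, -0.01965685747563839), 0.014034215360879898)
bottlebody 593 minrect ((0.4859285056591034, -0.01898534968495369), (0.04650711268186569, 0.0467064306139946), 26.298450469970703) circ ((0.48573586344718933, -0.01954266056418419), 0.023965267464518547)
carton 797 minrect ((0.4959064722061157, -0.10779190063476562), (0.05783163756132126, 0.039787933230400085), 89.96263122558594) circ ((0.4950423240661621, -0.10779134929180145), 0.034715842455625534)
mat ((0.5160478949546814, 0.3172585368156433), (0.1164499968290329, 0.28537267446517944), 88.56282043457031)
stand ((0.48257362842559814, -0.32486048340797424), (0.10914621502161026, 0.10582989454269409), 89.89269256591797) ((0.48312172293663025, -0.32528936862945557), 0.055297501385211945) ((0.48258838057518005, -0.3252115249633789), (0.10715753585100174, 0.10859768837690353), 179.68930053710938)
tray ((0.5395628809928894, -0.013101398944854736), (0.22046317160129547, 0.29980260133743286), 3.5412018299102783)
```

Run:
```python
from h import *
s=env.sense();M=R.from_euler('xyz',s['orientation']).as_matrix();print(M.round(4))
# desired: tool x down, tool y along +/- tray x dir
for yaw in [2.5,3.5]:
  for sg in (1,-1):
    a=np.radians(yaw);y=sg*np.array([np.cos(a),np.sin(a),0]);x=np.array([0,0,-1.]);D=np.c_[x,y,np.cross(x,y)]
    print(yaw,sg,np.degrees(R.from_matrix(M.T@D).as_rotvec()).round(2))
s,c=snap('wrist','w0.png');print(c['T_tool_cam'])
```

```text
[[-3.000e-04  3.200e-01  9.474e-01]
 [-1.200e-03  9.474e-01 -3.200e-01]
 [-1.000e+00 -1.200e-03  1.000e-04]]
2.5 1 [6.884e+01 5.000e-02 6.000e-02]
2.5 -1 [-1.1116e+02 -7.0000e-02  5.0000e-02]
3.5 1 [6.784e+01 5.000e-02 6.000e-02]
3.5 -1 [-1.1216e+02 -7.0000e-02  5.0000e-02]
[[-6.42629823e-04 -2.61714330e-01  9.65145169e-01 -1.41611049e-01]
 [ 9.99999787e-01 -2.82106257e-04  5.89339774e-04 -2.09512022e-04]
 [ 1.18034827e-04  9.65145341e-01  2.61714455e-01 -6.50840049e-02]
 [ 0.00000000e+00  0.00000000e+00  0.00000000e+00  1.00000000e+00]]
```

View pics/w0.png

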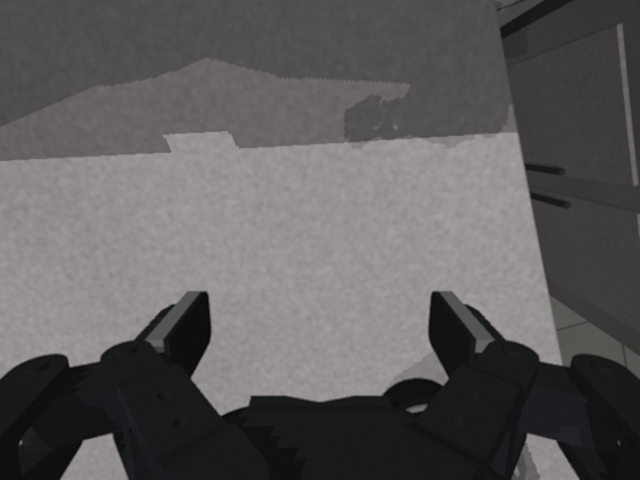

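```bash
python3 -m jog '[[[6.8,0,0,0,0,0,85],[6.8,0,0,0,0,0,85],[6.8,0,0,0,0,0,85],[6.8,0,0,0,0,0,85],[6.8,0,0,0,0,0,85]]]'; python3 -m jog '[[[6.8,0,0,0,0,0,85],[6.8,0,0,0,0,0,85],[6.8,0,0,0,0,0,85],[6.8,0,0,0,0,0,85],[6.6,0,0,0,0,0,85]]]'
cat > go.py <<'E'
# print tool-frame shift (mm) and turn to reach target TCP x,y,z (m), yaw of tool y (deg)
import sys
from h import *
t=np.array(list(map(float,sys.argv[1:4])));yaw=float(sys.argv[4]) if len(sys.argv)>4 else None
s=env.sense();M=R.from_euler('xyz',s['orientation']).as_matrix()
print('t',round(s['time'],2),'tcp',s['tcp_pos'].round(4),'yaw',np.degrees(np.arctan2(M[1,1],M[0,1])).round(2),'tilt',(M[:2,0]).round(4),'w',round(s['width']*1e3,1),'F',s['force'].round(1),'q',s['q'].round(2))
print('shift mm',(M.T@(t-s['tcp_pos'])*1e3).round(1))
if yaw is not None:
    a=np.radians(yaw);y=np.array([np.cos(a),np.sin(a),0]);x=np.array([0,0,-1.]);D=np.c_[x,y,np.cross(x,y)]
    print('turn',np.degrees(R.from_matrix(M.T@D).as_rotvec()).round(2))
E
python3 go.py .483 .079 .2 3.5
```

```text
time: 0.62
tcp_pos: [0.2, 0.592, 0.2311]
orientation: [-1.007, 1.57, -1.932]
force: [0.4, -0.9, 0.2]
width: 0.0849
time: 1.03
tcp_pos: [0.2, 0.592, 0.2311]
orientation: [-0.398, 1.57, -1.913]
force: [-0.7, 1.1, -0.2]
width: 0.0852
t 1.03 tcp [0.2    0.592  0.2311] yaw 3.2 tilt [-0.0001 -0.0004] w 85.2 F [-0.7  1.1 -0.2] q [-1.49  0.41  0.23  1.61 -0.1   1.13 -1.18]
shift mm [ 31.2 254.  528. ]
turn [-0.3   0.02  0.01]
```

```bash
for i in 1 ; do python3 -m jog '[[[0,0,0,0,12,26,85],[0,0,0,0,13,28,85],[0,0,0,0,14,28,85],[0,0,0,0,14,28,85],[0,0,0,0,14,28,85]]]'; done;  python3 -m jog '[[[0,0,0,0,14,28,85],[0,0,0,0,14,28,85],[0,0,0,0,14,28,85],[0,0,0,0,14,28,85],[0,0,0,0,14,28,85]]]' ; python3 -m jog '[[[0,0,0,0,14,28,85],[0,0,0,0,14,28,85],[0,0,0,0,14,28,85],[0,0,0,0,14,28,85],[0,0,0,0,14,28,85]]]'; python3 -m jog '[[[0,0,0,0,14,28,85],[0,0,0,0,14,28,85],[0,0,0,0,10,22,85],[0,0,0,0,6,12,85],[0,0,0,0,0,0,85]]]'; python3 go.py .483 .079 .12 3.5
python3 - <<'E'
from h import *
snap('wrist','w1.png')
E
```

```text
time: 1.45
tcp_pos: [0.2758, 0.4571, 0.2311]
orientation: [-0.639, 1.571, -2.148]
force: [-0.3, -0.4, -0.2]
width: 0.0852
time: 1.87
tcp_pos: [0.3544, 0.3216, 0.2313]
orientation: [-3.03, 1.571, 1.744]
force: [-0.1, 1.0, -0.7]
width: 0.085
time: 2.28
tcp_pos: [0.4329, 0.1863, 0.2314]
orientation: [2.79, 1.57, 1.281]
force: [1.1, 0.3, 0.1]
width: 0.0849
time: 2.7
tcp_pos: [0.4831, 0.0972, 0.2315]
orientation: [0.699, 1.569, -0.816]
force: [0.1, 1.2, -0.3]
width: 0.0853
t 2.7 tcp [0.4831 0.0972 0.2315] yaw 3.25 tilt [ 0.0009 -0.001 ] w 85.3 F [ 0.1  1.2 -0.3] q [-0.78  0.19  0.56  1.94 -0.12  1.04 -0.11]
shift mm [111.5  -1.3  18.1]
turn [-0.25  0.06 -0.05]
```

View pics/w1.png

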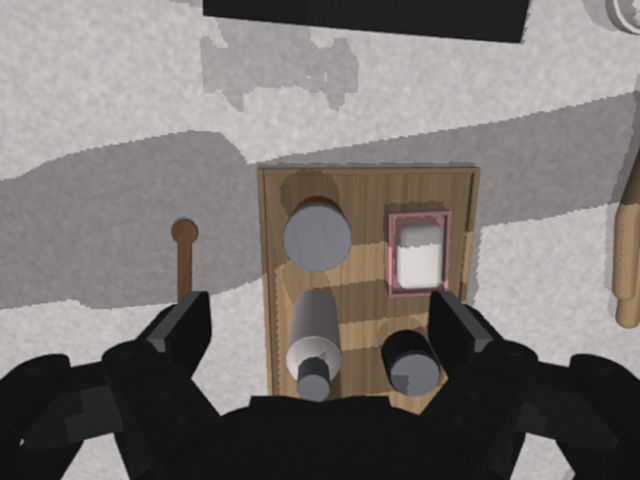

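The wrist view shows the jar lid at (318,237), the bottle cap at (314,380) and the pot at (412,365), with nothing between the fingers. I'll refine the poses from this view and compare them with the top view.

Run:
```python
from m import *
s,c=snap('wrist','w2.png');P=cloud(c,s);ok=c['range_z']>0
for n,(u,v,lo,hi,z,w) in {'jar':(318,237,.06,.09,.075,45),'cap':(314,380,.125,.16,.14,25),'pot':(412,365,.036,.07,.051,35)}.items():
    m=ok&(P[...,2]>lo)&(P[...,2]<hi);k=np.zeros_like(m);k[v-w:v+w,u-w:u+w]=1;m&=k
    p=circ(c,m,z,s);print(n,np.median(P[m],0).round(4),cv2.minEnclosingCircle(p),cv2.minAreaRect(p)[:2])
s,c=snap('top','t2.png')
P=cloud(c);print('top mat z',P[268,158],'counter',P[400,200],P[400,450],P[330,300])
```

```text
jar [0.4833 0.0806 0.0738] ((0.48285141587257385, 0.08042751997709274), 0.031122645363211632) ((0.48322388529777527, 0.0802612155675888), (0.05823126807808876, 0.061141371726989746))
cap [ 0.4861 -0.014   0.1383] ((0.48643219470977783, -0.012130261398851871), 0.016052337363362312) ((0.4859422743320465, -0.011178132146596909), (0.03000996820628643, 0.024616630747914314))
pot [ 0.5891 -0.0617  0.0496] ((0.5887469053268433, -0.060865774750709534), 0.031233903020620346) ((0.5886155366897583, -0.06088004261255264), (0.05424714833498001, 0.061700284481048584))
top mat z [0.47672173 0.09578683 0.62377726] counter [0.41499154 0.06002025 0.66475649] [ 0.26102179 -0.24839743  0.00270181] [0.39303081 0.03835269 0.00093936]
```

```bash
python3 -m jog '[[[-0.2,0,0,20,0,4,85],[0,0,0,22,0,5,85],[0,0,0,22,-1,5,85],[0,0,0,22,0,4,85],[0,0,0,20,0,0,85]]]'; python3 -m jog '[[[0,0,0,20,0,0,85],[0,0,0,20,0,0,85],[0,0,0,20,0,0,85],[0,0,0,15,0,0,85],[0,0,0,8,0,0,85]]]';python3 go.py .483 .0795 .041 3.5
python3 - <<'E'
from h import *
snap('scene','s1.png')
E
```

```text
time: 3.27
tcp_pos: [0.4812, 0.0834, 0.1241]
orientation: [-2.035, 1.57, 2.744]
force: [0.6, 0.1, -0.6]
width: 0.0848
time: 3.68
tcp_pos: [0.4805, 0.084, 0.0405]
orientation: [-1.587, 1.568, -3.09]
force: [0.1, -0.2, 1.0]
width: 0.085
t 3.68 tcp [0.4805 0.084  0.0405] yaw 3.87 tilt [-0.0026 -0.0001] w 85.0 F [ 0.1 -0.2  1. ] q [-0.62  0.48  0.44  2.12 -0.35  0.62  0.13]
shift mm [-0.5  2.1  4.7]
turn [ 0.37 -0.    0.15]
```

View pics/s1.png

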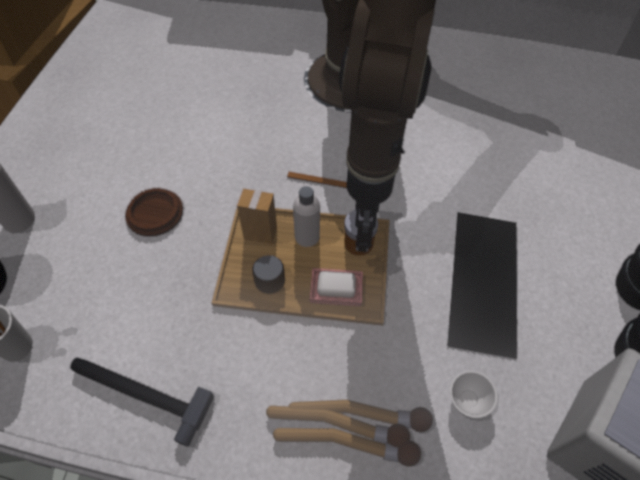

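The fingers straddle the jar at about (360,230), but the row was truncated and left a 4.7 mm offset. I'll correct that and then close.

```bash
python3 -m jog '[[[0,0,0,0,1,2,85],[0,0,0,0,1,2.5,85],[0,0,0,0,0,0,85],[0,0,0,0,0,0,60],[0,0,0,0,0,0,50]]]';  python3 -m jog '[[[0,0,0,0,0,0,40],[0,0,0,0,0,0,40],[0,0,0,0,0,0,40],[0,0,0,0,0,0,40],[0,0,0,0,0,0,40]]]';python3 go.py .483 .0795 .041 3.5
```

```text
time: 4.15
tcp_pos: [0.4847, 0.0783, 0.043]
orientation: [2.108, 1.57, 0.602]
force: [-4.7, 0.4, 3.7]
width: 0.0632
time: 4.57
tcp_pos: [0.4843, 0.0783, 0.0432]
orientation: [2.775, 1.57, 1.269]
force: [-3.6, -0.6, 9.9]
width: 0.0586
t 4.57 tcp [0.4843 0.0783 0.0432] yaw 3.73 tilt [0.0003 0.0009] w 58.6 F [-3.6 -0.6  9.9] q [-0.61  0.48  0.44  2.11 -0.35  0.62  0.14]
shift mm [ 2.2 -1.3 -1.2]
turn [ 0.23 -0.05 -0.02]
```

```bash
python3 -m jog '[[[0,0,0,-5,0,0,40],[0,0,0,-15,0,0,40],[0,0,0,-20,0,0,40],[0,0,0,-20,0,0,40],[0,0,0,0,0,0,40]]]';python3 go.py .616 .315 .1 3.5
```

```text
time: 4.98
tcp_pos: [0.4862, 0.0783, 0.1055]
orientation: [1.852, 1.566, 0.346]
force: [0.6, 0.4, -2.2]
width: 0.0582
t 4.98 tcp [0.4862 0.0783 0.1055] yaw 3.7 tilt [0.0047 0.0017] w 58.2 F [ 0.6  0.4 -2.2] q [-0.67  0.37  0.51  2.07 -0.26  0.75  0.07]
shift mm [   6.5  144.7 -227.8]
turn [ 0.2  -0.08 -0.27]
```

```bash
python3 -m jog '[[[0,0,0,0,6,-10,40],[0,0,0,0,12,-18,40],[0,0,0,0,14,-22,40],[0,0,0,0,14,-22,40],[0,0,0,0,14,-22,40]]]';python3 -m jog '[[[0,0,0,0,14,-22,40],[0,0,0,0,14,-22,40],[0,0,0,0,14,-22,40],[0,0,0,0,14,-22,40],[0,0,0,0,14,-22,40]]]';python3 go.py .616 .315 .1 3.5
```

```text
time: 5.4
tcp_pos: [0.538, 0.1779, 0.101]
orientation: [-1.561, 1.569, -3.066]
force: [0.6, -1.4, -2.0]
width: 0.0586
time: 5.82
tcp_pos: [0.6003, 0.2925, 0.1002]
orientation: [-1.447, 1.568, -2.951]
force: [0.9, 0.1, -1.1]
width: 0.0582
t 5.82 tcp [0.6003 0.2925 0.1002] yaw 3.78 tilt [-0.0023 -0.0004] w 58.2 F [ 0.9  0.1 -1.1] q [-0.83  0.64  0.46  1.63 -0.33  0.95 -0.19]
shift mm [  0.2  17.2 -21.4]
turn [0.28 0.02 0.13]
```

```bash
python3 -m jog '[[[0,0,0,0,9,-12,40],[0,0,0,0,7,-9,40],[0,0,0,0,0,0,40],[0,0,0,15,0,0,40],[0,0,0,15,0,0,40]]]';python3 -m jog '[[[0,0,0,10,0,0,40],[0,0,0,8,0,0,40],[0,0,0,4,0,0,40],[0,0,0,2,0,0,40],[0,0,0,0,0,0,40]]]';python3 go.py .616 .315 .0422 3.5
```

```text
time: 6.23
tcp_pos: [0.6151, 0.3124, 0.0712]
orientation: [-1.93, 1.571, 2.847]
force: [0.4, 1.3, -2.4]
width: 0.0584
time: 6.65
tcp_pos: [0.6153, 0.312, 0.048]
orientation: [-1.036, 1.57, -2.542]
force: [-0.2, -0.3, -2.7]
width: 0.0584
t 6.65 tcp [0.6153 0.312  0.048 ] yaw 3.72 tilt [-0.0003 -0.0002] w 58.4 F [-0.2 -0.3 -2.7] q [-0.82  0.74  0.43  1.6  -0.37  0.89 -0.19]
shift mm [ 5.8  0.9 -2.9]
turn [0.22 0.01 0.02]
```

```bash
python3 -m jog '[[[0,0,0,2,0,0,40],[0,0,0,2,0,0,40],[0,0,0,1,0,0,40],[0,0,0,0.5,0,0,40],[0,0,0,0,0,0,40]]]';python3 go.py .616 .315 .0422 3.5
```

```text
time: 7.07
tcp_pos: [0.6154, 0.3122, 0.0429]
orientation: [2.431, 1.571, 0.926]
force: [-0.4, 0.4, -1.6]
width: 0.0583
t 7.07 tcp [0.6154 0.3122 0.0429] yaw 3.74 tilt [0.0001 0.0001] w 58.3 F [-0.4  0.4 -1.6] q [-0.82  0.74  0.43  1.6  -0.37  0.88 -0.18]
shift mm [ 0.7  0.8 -2.7]
turn [ 0.24 -0.01 -0.01]
```

```bash
python3 -m jog '[[[0,0,0,1,0,0,40],[0,0,0,0.5,0,0,40],[0,0,0,0,0,0,60],[0,0,0,0,0,0,85],[0,0,0,0,0,0,85]]]';python3 go.py .616 .315 .0422 3.5
```

```text
time: 7.48
tcp_pos: [0.6156, 0.3123, 0.0415]
orientation: [2.034, 1.57, 0.528]
force: [0.2, -0.3, -0.0]
width: 0.0813
t 7.48 tcp [0.6156 0.3123 0.0415] yaw 3.74 tilt [0.0005 0.0003] w 81.3 F [ 0.2 -0.3 -0. ] q [-0.81  0.75  0.43  1.6  -0.37  0.88 -0.18]
shift mm [-0.7  0.6 -2.6]
turn [ 0.24 -0.02 -0.03]
```

```bash
python3 -m jog '[[[0,0,0,-10,0,0,85],[0,0,0,-25,0,0,85],[0,0,0,-35,0,0,85],[0,0,0,-35,0,0,85],[0,0,0,-35,0,0,85]]]';python3 go.py .486 -.0188 .19 3.5
python3 - <<'E'
from h import *
snap('scene','s2.png')
E
```

```text
time: 7.9
tcp_pos: [0.6154, 0.3119, 0.1835]
orientation: [0.927, 1.57, -0.579]
force: [1.1, 0.4, 0.2]
width: 0.0853
t 7.9 tcp [0.6154 0.3119 0.1835] yaw 3.71 tilt [ 0.0003 -0.0002] w 85.3 F [1.1 0.4 0.2] q [-0.86  0.6   0.49  1.5  -0.3   1.12 -0.24]
shift mm [  -6.5 -150.5  321.6]
turn [ 0.21  0.01 -0.02]
```

View pics/s2.png

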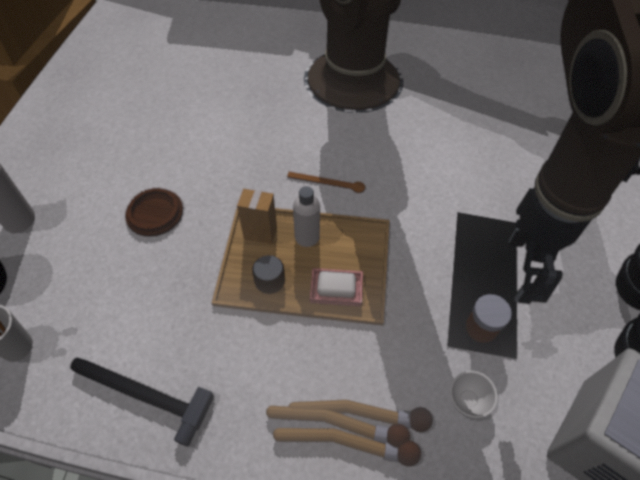

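The jar stands upright on the mat at (490,318). Next is the bottle: 15 rows of about (-10, 21.4).

```bash
python3 -m jog '[[[0,0,0,-3,-5,12,85],[0,0,0,-3,-9,18,85],[0,0,0,0,-11,24,85],[0,0,0,0,-11,24,85],[0,0,0,0,-11,24,85]]]';python3 -m jog '[[[0,0,0,0,-11,24,85],[0,0,0,0,-11,24,85],[0,0,0,0,-11,24,85],[0,0,0,0,-11,24,85],[0,0,0,0,-11,24,85]]]';python3 -m jog '[[[0,0,0,0,-11,24,85],[0,0,0,0,-11,24,85],[0,0,0,0,-11,22,85],[0,0,0,0,-10,16,85],[0,0,0,0,-6,12,85]]]';python3 go.py .486 -.0188 .15 3.5
python3 - <<'E'
from m import *
s,c=snap('wrist','w3.png');P=cloud(c,s);ok=c['range_z']>0
for n,(lo,hi,z) in {'cap':(.125,.16,.14),'body':(.09,.16,.14),'carton':(.095,.117,.11)}.items():
    m=ok&(P[...,2]>lo)&(P[...,2]<hi)&(P[...,0]>.44)&(P[...,0]<.54)&(P[...,1]>-.17)&(P[...,1]<.05)
    if n=='carton': m&=P[...,1]<-.07
    else: m&=P[...,1]>-.06
    print(n,m.sum())
    if m.sum()<50: continue
    p=circ(c,m,z,s);print(n,np.median(P[m],0).round(4),cv2.minEnclosingCircle(p),cv2.minAreaRect(p))
E
```

```text
time: 8.37
tcp_pos: [0.5738, 0.2054, 0.1867]
orientation: [-1.014, 1.569, -2.52]
force: [0.4, -0.4, 0.7]
width: 0.0851
time: 8.78
tcp_pos: [0.5265, 0.0821, 0.1868]
orientation: [-1.397, 1.57, -2.903]
force: [0.2, -0.1, -0.5]
width: 0.0849
time: 9.2
tcp_pos: [0.4835, -0.0193, 0.187]
orientation: [-1.705, 1.569, 3.07]
force: [0.1, -1.0, -0.3]
width: 0.0848
t 9.2 tcp [ 0.4835 -0.0193  0.187 ] yaw 3.6 tilt [-0.0013  0.0001] w 84.8 F [ 0.1 -1.  -0.3] q [-0.58  0.24  0.61  2.01 -0.17  0.94  0.19]
shift mm [37.   2.6 -0.3]
turn [ 0.1  -0.01  0.07]
cap 1821
cap [ 0.4857 -0.0176  0.1388] ((0.48570194840431213, -0.017299680039286613), 0.014594906009733677) ((0.48600345849990845, -0.017307810485363007), (0.028942963108420372, 0.02511325478553772), 88.26720428466797)
body 4377
body [ 0.4853 -0.0121  0.1145] ((0.48499155044555664, -0.009524943307042122), 0.02243264578282833) ((0.4847317636013031, -0.007951561361551285), (0.041060175746679306, 0.04040471464395523), 50.881256103515625)
carton 4302
carton [ 0.4949 -0.1016  0.109 ] ((0.49460411071777344, -0.10187767446041107), 0.03459274023771286) ((0.49542850255966187, -0.1027105301618576), (0.06049884110689163, 0.040282994508743286), 89.44136810302734)
```

View pics/w3.png

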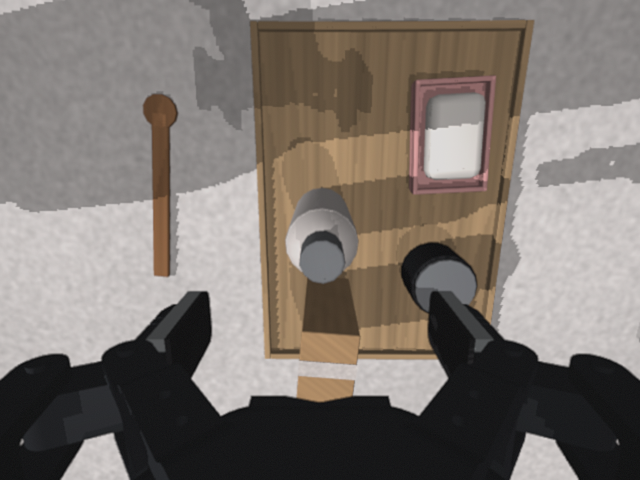

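The wrist view shows the cap at (323,255), between the fingers, which agrees with the top view to within 1.5 mm. I'll go down to TCP z of about 0.075.

```bash
python3 -m jog '[[[0,0,0,10,1,0,85],[0,0,0,16,1,-0.5,85],[0,0,0,18,0.5,0,85],[0,0,0,18,0,0,85],[0,0,0,18,0,0,85]]]';python3 -m jog '[[[0,0,0,14,0,0,85],[0,0,0,10,0,0,85],[0,0,0,5,0,0,85],[0,0,0,2,0,0,85],[0,0,0,0,0,0,85]]]';python3 go.py .486 -.0185 .075 3.5
```

```text
time: 9.67
tcp_pos: [0.4883, -0.0148, 0.1055]
orientation: [-2.123, 1.57, 2.657]
force: [0.1, -0.6, -0.3]
width: 0.0849
time: 10.08
tcp_pos: [0.4881, -0.016, 0.076]
orientation: [-1.318, 1.57, -2.823]
force: [0.1, 0.0, -0.4]
width: 0.0846
t 10.08 tcp [ 0.4881 -0.016   0.076 ] yaw 3.76 tilt [-0.0004 -0.0001] w 84.6 F [ 0.1  0.  -0.4] q [-0.48  0.42  0.53  2.1  -0.33  0.7   0.32]
shift mm [ 1.  -2.2  2.3]
turn [0.26 0.01 0.03]
```

```bash
python3 -m jog '[[[0,0,0,1,-2,2,85],[0,0,0,0.5,0,0,85],[0,0,0,0,0,0,60],[0,0,0,0,0,0,45],[0,0,0,0,0,0,30]]]';python3 -m jog '[[[0,0,0,0,0,0,30],[0,0,0,0,0,0,30],[0,0,0,0,0,0,30],[0,0,0,0,0,0,30],[0,0,0,0,0,0,30]]]';python3 go.py .486 -.0185 .075 3.5
python3 - <<'E'
from h import *
snap('wrist','w4.png')
E
```

```text
time: 10.5
tcp_pos: [0.4864, -0.0184, 0.0751]
orientation: [1.895, 1.57, 0.389]
force: [-0.2, -0.4, 0.9]
width: 0.051
time: 10.92
tcp_pos: [0.4862, -0.0184, 0.0754]
orientation: [2.725, 1.57, 1.219]
force: [-1.9, 0.1, 7.7]
width: 0.0463
t 10.92 tcp [ 0.4862 -0.0184  0.0754] yaw 3.73 tilt [0.0002 0.0006] w 46.3 F [-1.9  0.1  7.7] q [-0.48  0.42  0.53  2.11 -0.33  0.69  0.33]
shift mm [ 0.4 -0.2  0.1]
turn [ 0.23 -0.03 -0.01]
```

View pics/w4.png

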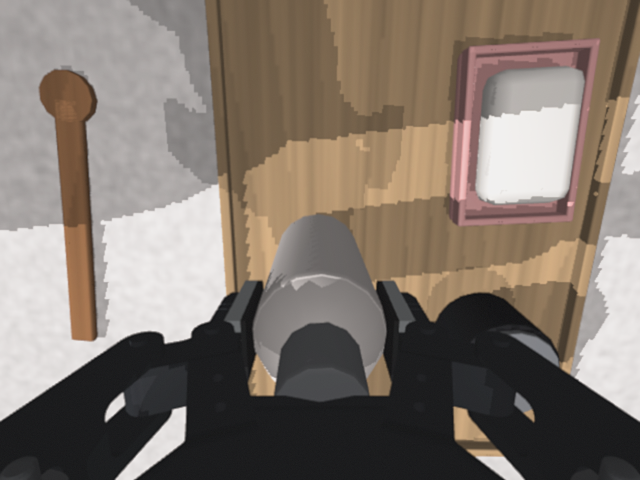

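The fingers grip the bottle body at about (320,320), and the width of 46 mm fits 48 mm with pad compression. I'll lift it and move to the mat centre.

```bash
python3 -m jog '[[[0,0,0,-5,0,0,30],[0,0,0,-15,0,0,30],[0,0,0,-20,0,0,30],[0,0,0,-15,0,0,30],[0,0,0,0,0,-10,30]]]';python3 go.py .512 .317 .125 3.5
```

```text
time: 11.38
tcp_pos: [0.4872, -0.0101, 0.1325]
orientation: [1.496, 1.566, -0.013]
force: [0.5, 0.2, -1.9]
width: 0.0468
t 11.38 tcp [ 0.4872 -0.0101  0.1325] yaw 3.57 tilt [ 0.0046 -0.0001] w 46.8 F [ 0.5  0.2 -1.9] q [-0.55  0.33  0.58  2.06 -0.25  0.81  0.24]
shift mm [   7.6   45.1 -324.9]
turn [ 0.07  0.02 -0.26]
```

```bash
python3 -m jog '[[[0,0,0,0,2,-16,30],[0,0,0,0,3,-22,30],[0,0,0,0,3.5,-24,30],[0,0,0,0,3.5,-24,30],[0,0,0,0,3.5,-24,30]]]';python3 -m jog '[[[0,0,0,0,3.5,-24,30],[0,0,0,0,3.5,-24,30],[0,0,0,0,3.5,-24,30],[0,0,0,0,3.5,-24,30],[0,0,0,0,3.5,-24,30]]]';python3 -m jog '[[[0,0,0,0,3.5,-24,30],[0,0,0,0,3.5,-20,30],[0,0,0,0,3,-16,30],[0,0,0,0,3,-10,30],[0,0,0,0,0,-6,30]]]';python3 go.py .512 .317 .0744 3.5
```

```text
time: 11.8
tcp_pos: [0.4931, 0.1042, 0.1291]
orientation: [-1.802, 1.57, 2.976]
force: [0.7, -0.5, -1.6]
width: 0.0466
time: 12.22
tcp_pos: [0.5025, 0.2252, 0.1289]
orientation: [-1.454, 1.57, -2.959]
force: [0.1, -0.5, -1.9]
width: 0.0466
time: 12.63
tcp_pos: [0.5113, 0.3014, 0.1292]
orientation: [-0.823, 1.57, -2.328]
force: [-0.3, 0.3, -1.9]
width: 0.0463
t 12.63 tcp [0.5113 0.3014 0.1292] yaw 3.81 tilt [-0.0003 -0.0003] w 46.3 F [-0.3  0.3 -1.9] q [-0.97  0.5   0.49  1.81 -0.29  0.91 -0.29]
shift mm [ 54.7   1.8 -15.6]
turn [0.31 0.02 0.02]
```

```bash
python3 -m jog '[[[0,0,0,8,1,-8,30],[0,0,0,15,1,-7,30],[0,0,0,15,0,0,30],[0,0,0,8,0,0,30],[0,0,0,3,0,0,30]]]';python3 go.py .512 .317 .0744 3.5
```

```text
time: 13.05
tcp_pos: [0.5116, 0.3135, 0.0789]
orientation: [-0.861, 1.568, -2.368]
force: [0.8, -0.3, -1.5]
width: 0.0466
t 13.05 tcp [0.5116 0.3135 0.0789] yaw 3.66 tilt [-0.0023 -0.0022] w 46.6 F [ 0.8 -0.3 -1.5] q [-0.96  0.57  0.46  1.82 -0.33  0.83 -0.27]
shift mm [ 4.5  0.6 -3.5]
turn [0.16 0.12 0.14]
```

```bash
python3 -m jog '[[[0,0,0,1,0,0,30],[0,0,0,1,0,0,30],[0,0,0,0.5,0,0,30],[0,0,0,0.5,0,0,30],[0,0,0,0,0,0,30]]]';python3 go.py .512 .317 .0744 3.5
```

```text
time: 13.47
tcp_pos: [0.5128, 0.3151, 0.0783]
orientation: [2.253, 1.57, 0.748]
force: [-0.2, 0.2, -2.0]
width: 0.0467
t 13.47 tcp [0.5128 0.3151 0.0783] yaw 3.73 tilt [0.0007 0.0006] w 46.7 F [-0.2  0.2 -2. ] q [-0.96  0.57  0.46  1.82 -0.33  0.82 -0.27]
shift mm [ 3.9 -0.6 -2. ]
turn [ 0.23 -0.03 -0.04]
```

```bash
python3 -m jog '[[[0,0,0,1,0,0,30],[0,0,0,1,0,0,30],[0,0,0,1,0,0,30],[0,0,0,0.5,0,0,30],[0,0,0,0,0,0,30]]]';python3 go.py .512 .317 .0744 3.5
```

```text
time: 13.88
tcp_pos: [0.5125, 0.3152, 0.0746]
orientation: [2.919, 1.57, 1.414]
force: [-1.0, -0.7, 2.4]
width: 0.0463
t 13.88 tcp [0.5125 0.3152 0.0746] yaw 3.74 tilt [0.0001 0.0003] w 46.3 F [-1.  -0.7  2.4] q [-0.96  0.58  0.45  1.82 -0.34  0.82 -0.27]
shift mm [ 0.2 -0.4 -1.9]
turn [ 0.24 -0.02 -0.  ]
```

```bash
python3 -m jog '[[[0,0,0,0,0,0,48],[0,0,0,0,0,0,55],[0,0,0,0,0,0,70],[0,0,0,0,0,0,85],[0,0,0,0,0,0,85]]]';python3 -m jog '[[[0,0,0,-5,0,0,85],[0,0,0,-20,0,0,85],[0,0,0,-30,0,0,85],[0,0,0,-30,0,0,85],[0,0,0,-20,0,0,85]]]';python3 go.py .496 -.106 .18 3.5
python3 - <<'E'
from h import *
snap('scene','s3.png')
E
```

```text
time: 14.3
tcp_pos: [0.5126, 0.3151, 0.0743]
orientation: [2.096, 1.571, 0.59]
force: [0.1, 0.7, -0.8]
width: 0.0849
time: 14.72
tcp_pos: [0.5133, 0.3151, 0.1823]
orientation: [2.085, 1.568, 0.578]
force: [1.2, 0.2, 0.5]
width: 0.0853
t 14.72 tcp [0.5133 0.3151 0.1823] yaw 3.7 tilt [0.0021 0.0014] w 85.3 F [1.2 0.2 0.5] q [-1.01  0.45  0.52  1.74 -0.26  1.02 -0.34]
shift mm [  1.7 -44.5 419.1]
turn [ 0.2  -0.07 -0.12]
```

View pics/s3.png

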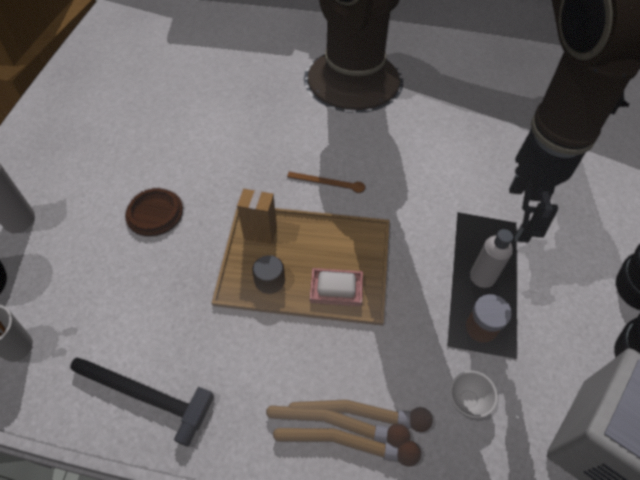

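The bottle at (490,262) and the jar stand upright on the mat. The carton is next.

```bash
python3 -m jog '[[[0,0,0,0,-1,12,85],[0,0,0,0,-2,20,85],[0,0,0,0,-3,26,85],[0,0,0,0,-3,26,85],[0,0,0,0,-3,26,85]]]';python3 -m jog '[[[0,0,0,0,-3,26,85],[0,0,0,0,-3,26,85],[0,0,0,0,-3,26,85],[0,0,0,0,-3,26,85],[0,0,0,0,-3,26,85]]]';python3 -m jog '[[[0,0,0,0,-3,26,85],[0,0,0,0,-3,26,85],[0,0,0,0,-3,26,85],[0,0,0,0,-3,26,85],[0,0,0,0,-3,26,85]]]';python3 -m jog '[[[0,0,0,0,-3,20,85],[0,0,0,0,-1,14,85],[0,0,0,0,0,8,85],[0,0,0,0,0,0,85],[0,0,0,0,0,0,85]]]';python3 go.py .496 -.106 .16 3.5
python3 - <<'E'
from m import *
s,c=snap('wrist','w5.png');P=cloud(c,s);ok=c['range_z']>0
m=ok&(P[...,2]>.099)&(P[...,2]<.118)&(P[...,0]>.44)&(P[...,0]<.54)&(P[...,1]>-.16)&(P[...,1]<-.06)
p=circ(c,m,.11,s);print(m.sum(),np.median(P[m],0).round(4),cv2.minAreaRect(p))
E
```

```text
time: 15.18
tcp_pos: [0.5067, 0.2023, 0.1784]
orientation: [-0.975, 1.569, -2.481]
force: [-0.9, -0.9, 0.0]
width: 0.085
time: 15.6
tcp_pos: [0.4999, 0.0716, 0.1785]
orientation: [-1.31, 1.569, -2.816]
force: [0.9, -0.0, -0.7]
width: 0.0849
time: 16.02
tcp_pos: [0.4933, -0.0588, 0.1786]
orientation: [-1.613, 1.569, -3.119]
force: [-0.4, -0.8, 0.1]
width: 0.0851
time: 16.43
tcp_pos: [0.493, -0.099, 0.1788]
orientation: [-1.916, 1.57, 2.861]
force: [0.4, 0.2, -0.9]
width: 0.0849
t 16.43 tcp [ 0.493  -0.099   0.1788] yaw 3.7 tilt [-0.0009  0.0002] w 84.9 F [ 0.4  0.2 -0.9] q [-0.44  0.3   0.66  1.98 -0.23  0.94  0.4 ]
shift mm [18.8  2.6  7.2]
turn [ 0.2  -0.02  0.05]
5784 [ 0.4954 -0.1058  0.1091] ((0.4954695999622345, -0.10692719370126724), (0.05800759792327881, 0.040341224521398544), 88.8316650390625)
```

View pics/w5.png

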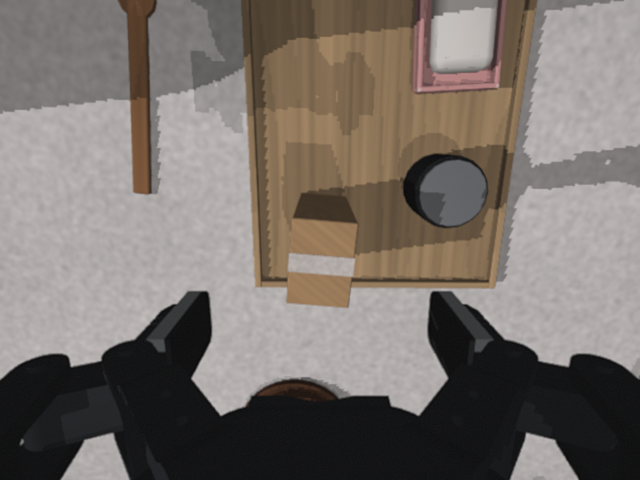

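The carton top is centred near (322,262). The three measurements give (.4955,-.107) with yaw of about -0.5°, so I'll turn the jaws +4.2° and descend.

```bash
python3 -m jog '[[[2,0,0,8,0,4,85],[2.2,0,0,14,1,3,85],[0,0,0,20,1,1,85],[0,0,0,20,0.5,0,85],[0,0,0,20,0,0,85]]]';python3 -m jog '[[[0,0,0,20,0,0,85],[0,0,0,10,0,0,85],[0,0,0,5,0,0,85],[0,0,0,1,0,0,85],[0,0,0,0,0,0,85]]]';python3 go.py .4955 -.107 .06 -0.5
```

```text
time: 16.9
tcp_pos: [0.4963, -0.1062, 0.0959]
orientation: [3.123, 1.571, 1.544]
force: [0.9, 1.2, 0.1]
width: 0.0852
time: 17.32
tcp_pos: [0.4965, -0.1071, 0.0615]
orientation: [0.952, 1.571, -0.628]
force: [0.0, -0.1, 0.9]
width: 0.0849
t 17.32 tcp [ 0.4965 -0.1071  0.0615] yaw -0.48 tilt [ 0.0002 -0.0001] w 84.9 F [ 0.  -0.1  0.9] q [-0.33  0.49  0.57  2.07 -0.41  0.69  0.5 ]
shift mm [ 1.5 -1.  -0. ]
turn [ 0.02  0.01 -0.01]
```

```bash
python3 -m jog '[[[0,0,0,1,-1,0,70],[0,0,0,0,0,0,55],[0,0,0,0,0,0,40],[0,0,0,0,0,0,25],[0,0,0,0,0,0,25]]]';python3 -m jog '[[[0,0,0,0,0,0,25],[0,0,0,0,0,0,25],[0,0,0,0,0,0,25],[0,0,0,0,0,0,25],[0,0,0,0,0,0,25]]]';python3 go.py .4955 -.107 .06 -0.5
```

```text
time: 17.73
tcp_pos: [0.4956, -0.1071, 0.061]
orientation: [1.956, 1.57, 0.377]
force: [-1.9, 0.9, 6.6]
width: 0.0394
time: 18.15
tcp_pos: [0.4956, -0.1071, 0.061]
orientation: [2.017, 1.57, 0.438]
force: [-1.0, -0.1, 6.4]
width: 0.0394
t 18.15 tcp [ 0.4956 -0.1071  0.061 ] yaw -0.47 tilt [0.0009 0.0004] w 39.4 F [-1.  -0.1  6.4] q [-0.32  0.49  0.57  2.07 -0.41  0.69  0.5 ]
shift mm [ 1.  -0.1 -0.1]
turn [ 0.03 -0.02 -0.05]
```

```bash
python3 -m jog '[[[0,0,0,-5,0,0,25],[0,0,0,-15,0,0,25],[0,0,0,-20,0,0,25],[0,0,0,-20,0,0,25],[0,0,0,0,0,0,25]]]';python3 go.py .412 .319 .115 -0.5
```

```text
time: 18.57
tcp_pos: [0.4971, -0.1078, 0.1235]
orientation: [1.547, 1.566, -0.033]
force: [0.2, -0.1, -1.1]
width: 0.0398
t 18.57 tcp [ 0.4971 -0.1078  0.1235] yaw -0.5 tilt [ 0.0049 -0.0002] w 39.8 F [ 0.2 -0.1 -1.1] q [-0.39  0.39  0.64  2.03 -0.32  0.82  0.43]
shift mm [   8.1  -88.8 -426. ]
turn [-0.    0.01 -0.28]
```

```bash
python3 -m jog '[[[0,0,0,0,-2,-10,25],[0,0,0,0,-4,-18,25],[0,0,0,0,-5,-24,25],[0,0,0,0,-5,-25,25],[0,0,0,0,-5,-25,25]]]';python3 -m jog '[[[0,0,0,0,-5,-25,25],[0,0,0,0,-5,-25,25],[0,0,0,0,-5,-25,25],[0,0,0,0,-5,-25,25],[0,0,0,0,-5,-25,25]]]';python3 -m jog '[[[0,0,0,0,-5,-25,25],[0,0,0,0,-5,-25,25],[0,0,0,0,-5,-25,25],[0,0,0,0,-5,-25,25],[0,0,0,0,-5,-25,25]]]';python3 go.py .412 .319 .115 -0.5
```

```text
time: 18.98
tcp_pos: [0.4736, -0.0033, 0.1193]
orientation: [-1.543, 1.569, -3.122]
force: [0.3, 0.4, -1.3]
width: 0.0397
time: 19.4
tcp_pos: [0.4494, 0.122, 0.1193]
orientation: [-1.322, 1.569, -2.9]
force: [-0.3, -0.5, -1.1]
width: 0.0398
time: 19.82
tcp_pos: [0.4253, 0.2469, 0.1192]
orientation: [-1.063, 1.569, -2.642]
force: [0.1, 0.3, -1.3]
width: 0.0394
t 19.82 tcp [0.4253 0.2469 0.1192] yaw -0.43 tilt [-0.0017 -0.0009] w 39.4 F [ 0.1  0.3 -1.3] q [-1.09  0.36  0.57  2.06 -0.27  0.8  -0.36]
shift mm [  4.2 -13.8 -72. ]
turn [0.07 0.05 0.1 ]
```

```bash
python3 -m jog '[[[0,0,0,0,-4,-22,25],[0,0,0,0,-4,-20,25],[0,0,0,0,-3,-16,25],[0,0,0,0,-2,-10,25],[0,0,0,0,0,-3,25]]]';python3 -m jog '[[[0,0,0,15,0,0,25],[0,0,0,15,0,0,25],[0,0,0,12,0,0,25],[0,0,0,8,0,0,25],[0,0,0,3,0,0,25]]]';python3 go.py .412 .319 .06 -0.5
```

```text
time: 20.23
tcp_pos: [0.413, 0.3184, 0.1193]
orientation: [-1.12, 1.569, -2.696]
force: [-0.2, 0.4, -1.2]
width: 0.0393
time: 20.65
tcp_pos: [0.4142, 0.3154, 0.0659]
orientation: [-0.677, 1.568, -2.257]
force: [0.7, 0.1, -1.3]
width: 0.0396
t 20.65 tcp [0.4142 0.3154 0.0659] yaw -0.52 tilt [-0.0015 -0.0019] w 39.6 F [ 0.7  0.1 -1.3] q [-1.13  0.49  0.5   2.03 -0.35  0.71 -0.42]
shift mm [ 5.9 -2.2 -3.6]
turn [-0.02  0.11  0.09]
```

```bash
python3 -m jog '[[[0,0,0,2,0,0,25],[0,0,0,1.5,0,0,25],[0,0,0,1,0,0,25],[0,0,0,0.5,0,0,25],[0,0,0,0,0,0,25]]]';python3 go.py .412 .319 .06 -0.5
```

```text
time: 21.07
tcp_pos: [0.4149, 0.3168, 0.0626]
orientation: [2.564, 1.57, 0.985]
force: [0.0, 0.4, -0.7]
width: 0.0398
t 21.07 tcp [0.4149 0.3168 0.0626] yaw -0.47 tilt [0.0004 0.0006] w 39.8 F [ 0.   0.4 -0.7] q [-1.13  0.49  0.5   2.03 -0.36  0.7  -0.41]
shift mm [ 2.6 -2.9 -2.2]
turn [ 0.03 -0.03 -0.02]
```

```bash
python3 -m jog '[[[0,0,0,1,0,0,25],[0,0,0,1,0,0,25],[0,0,0,0.5,0,0,25],[0,0,0,0,0,0,25],[0,0,0,0,0,0,25]]]';python3 go.py .412 .319 .06 -0.5
```

```text
time: 21.48
tcp_pos: [0.4147, 0.3167, 0.06]
orientation: [3.058, 1.57, 1.479]
force: [-1.2, 0.3, 2.0]
width: 0.0396
t 21.48 tcp [0.4147 0.3167 0.06  ] yaw -0.47 tilt [0.     0.0004] w 39.6 F [-1.2  0.3  2. ] q [-1.13  0.5   0.49  2.03 -0.36  0.7  -0.41]
shift mm [-0.  -2.7 -2.2]
turn [ 0.03 -0.02 -0.  ]
```

```bash
python3 -m jog '[[[0,0,0,0,0,0,42],[0,0,0,0,0,0,55],[0,0,0,0,0,0,70],[0,0,0,0,0,0,80],[0,0,0,0,0,0,80]]]';python3 -m jog '[[[0,0,0,-5,0,0,80],[0,0,0,-20,0,0,80],[0,0,0,-30,0,0,80],[0,0,0,-30,0,0,80],[0,0,0,-30,0,0,85]]]';python3 go.py .590 -.064 .15 93.5
python3 - <<'E'
from m import *
s,c=snap('scene','s4.png')
s,c=snap('top','t4.png');P=cloud(c);ok=c['range_z']>0
m=ok&(P[...,2]>.036)&(P[...,2]<.06)&(P[...,0]>.53)&(P[...,0]<.65)&(P[...,1]<-.02)&(P[...,1]>-.12)
print(cv2.minEnclosingCircle(circ(c,m,.051)))
E
```

```text
time: 21.9
tcp_pos: [0.4147, 0.3166, 0.0598]
orientation: [1.718, 1.571, 0.139]
force: [0.1, 0.4, -0.6]
width: 0.08
time: 22.32
tcp_pos: [0.4146, 0.3161, 0.1762]
orientation: [-0.182, 1.57, -1.761]
force: [0.9, 0.5, -0.4]
width: 0.0847
t 22.32 tcp [0.4146 0.3161 0.1762] yaw -0.5 tilt [-0.0001 -0.0007] w 84.7 F [ 0.9  0.5 -0.4] q [-1.22  0.32  0.59  1.94 -0.22  0.94 -0.53]
shift mm [ 26.5 178.7 378.5]
turn [-9.4e+01  3.0e-02  4.0e-02]
((0.5901280045509338, -0.06579535454511642), 0.028305761516094208)
```

View pics/s4.png

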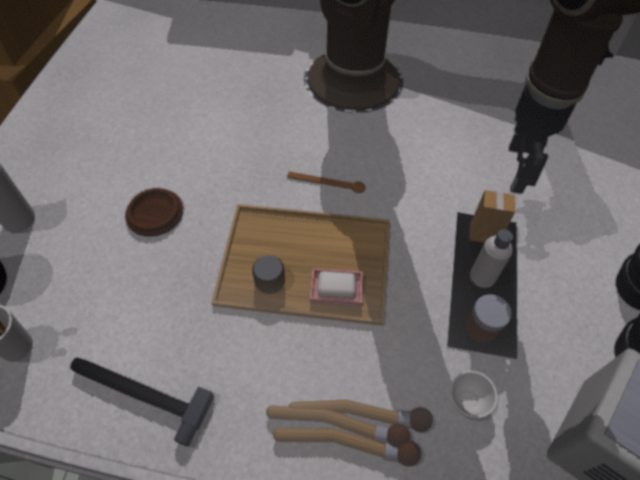

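View pics/t4.png

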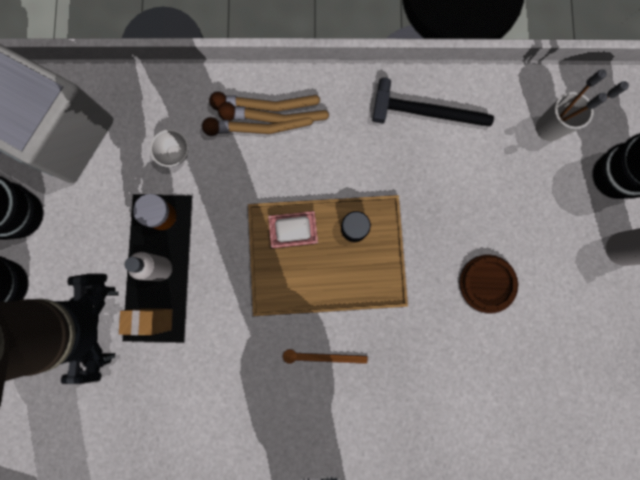

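All three stand on the mat in both views and are released. The pot reads (.590,-.065), the same as before. Keeping the jaws along x clears the rim and the dish, so I'll go straight there.

```bash
python3 -m jog '[[[0,0,0,0,4,10,85],[0,0,0,0,8,18,85],[0,0,0,0,11,24,85],[0,0,0,0,11,24,85],[0,0,0,0,11,24,85]]]';python3 -m jog '[[[0,0,0,0,11,24,85],[0,0,0,0,11,24,85],[0,0,0,0,11,24,85],[0,0,0,0,11,24,85],[0,0,0,0,11,24,85]]]';python3 -m jog '[[[0,0,0,0,11,24,85],[0,0,0,0,11,24,85],[0,0,0,0,11,24,85],[0,0,0,0,11,22,85],[0,0,0,0,8,18,85]]]';python3 -m jog '[[[0,0,0,0,8,18,85],[0,0,0,0,4,10,85],[0,0,0,0,2,6,85],[0,0,0,0,0,0,85],[0,0,0,0,0,0,85]]]';python3 go.py .590 -.065 .09 -0.5
python3 - <<'E'
from m import *
s,c=snap('wrist','w6.png');P=cloud(c,s);ok=c['range_z']>0
m=ok&(P[...,2]>.038)&(P[...,2]<.07)&(P[...,0]>.54)&(P[...,0]<.65)&(P[...,1]>-.12)&(P[...,1]<-.01)
p=circ(c,m,.051,s);print(m.sum(),np.median(P[m],0).round(4),cv2.minEnclosingCircle(p))
E
```

```text
time: 22.83
tcp_pos: [0.4584, 0.214, 0.1736]
orientation: [-0.848, 1.568, -2.427]
force: [0.5, -0.3, 0.5]
width: 0.085
time: 23.25
tcp_pos: [0.5123, 0.0934, 0.1736]
orientation: [-1.107, 1.568, -2.686]
force: [0.4, 0.6, -0.9]
width: 0.0852
time: 23.67
tcp_pos: [0.5635, -0.0198, 0.1735]
orientation: [-1.008, 1.568, -2.589]
force: [-0.3, -0.1, 0.2]
width: 0.0849
time: 24.08
tcp_pos: [0.5771, -0.0503, 0.1742]
orientation: [-1.877, 1.569, 2.827]
force: [0.6, -0.6, -0.1]
width: 0.0849
t 24.08 tcp [ 0.5771 -0.0503  0.1742] yaw -0.47 tilt [-0.0012  0.0004] w 84.9 F [ 0.6 -0.6 -0.1] q [-0.49  0.45  0.67  1.81 -0.33  1.    0.3 ]
shift mm [84.2 13.1 14.7]
turn [ 0.03 -0.02  0.07]
3920 [ 0.5913 -0.0645  0.0497] ((0.5907449722290039, -0.06468664854764938), 0.0282329972833395)
```

View pics/w6.png

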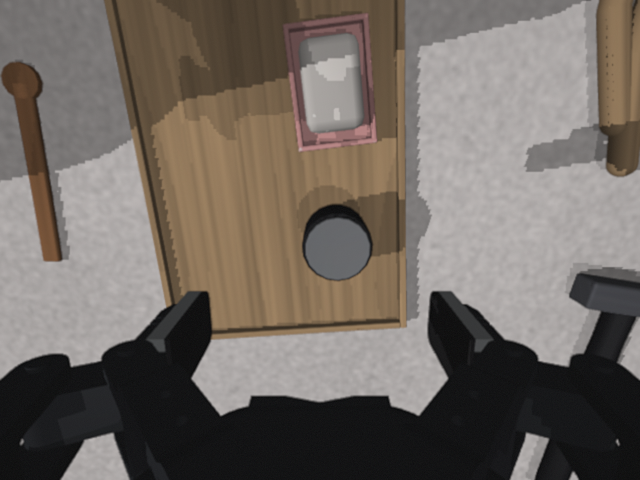

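The pot shows at (337,242). The wrist fix (.5907,-.0647) agrees with the top view. I'll descend in two stages.

```bash
python3 -m jog '[[[0,0,0,8,5,5,85],[0,0,0,15,5,5,85],[0,0,0,20,3.5,4,85],[0,0,0,20,0,0,85],[0,0,0,15,0,0,85]]]';python3 -m jog '[[[0,0,0,15,0,0,85],[0,0,0,15,0,0,85],[0,0,0,12,0,0,85],[0,0,0,8,0,0,85],[0,0,0,2,0,0,85]]]';python3 go.py .5905 -.065 .018 -0.5
```

```text
time: 24.55
tcp_pos: [0.5908, -0.0641, 0.0947]
orientation: [-1.72, 1.57, 2.986]
force: [-0.2, -0.9, -0.4]
width: 0.085
time: 24.97
tcp_pos: [0.5903, -0.0644, 0.0432]
orientation: [-1.596, 1.569, 3.109]
force: [-0.5, 0.2, 0.1]
width: 0.0851
t 24.97 tcp [ 0.5903 -0.0644  0.0432] yaw -0.43 tilt [-0.0021  0.0001] w 85.1 F [-0.5  0.2  0.1] q [-0.37  0.64  0.56  1.86 -0.47  0.77  0.43]
shift mm [25.2  0.2  0.6]
turn [ 0.07 -0.    0.12]
```

```bash
python3 -m jog '[[[0,0,0,8,0,0.5,85],[0,0,0,8,0,0,85],[0,0,0,5,0,0,85],[0,0,0,3,0,0,85],[0,0,0,0,0,0,85]]]';python3 go.py .5905 -.065 .018 -0.5
python3 - <<'E'
from h import *
snap('wrist','w7.png')
E
```

```text
time: 25.38
tcp_pos: [0.5908, -0.0653, 0.0202]
orientation: [-1.668, 1.57, 3.036]
force: [-0.5, -0.5, -0.7]
width: 0.085
t 25.38 tcp [ 0.5908 -0.0653  0.0202] yaw -0.47 tilt [-0.0008  0.0001] w 85.0 F [-0.5 -0.5 -0.7] q [-0.35  0.67  0.54  1.87 -0.5   0.73  0.45]
shift mm [ 2.2 -0.3 -0.3]
turn [ 0.03 -0.    0.04]
```

View pics/w7.png

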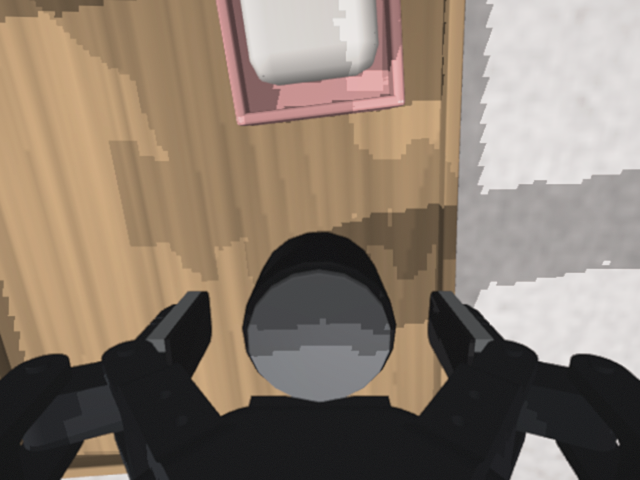

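The pot is centred between the fingers at (320,330). I'll close on it.

```bash
python3 -m jog '[[[0,0,0,1.5,0,0,80],[0,0,0,0,0,0,70],[0,0,0,0,0,0,60],[0,0,0,0,0,0,50],[0,0,0,0,0,0,40]]]';python3 -m jog '[[[0,0,0,0,0,0,40],[0,0,0,0,0,0,40],[0,0,0,0,0,0,40],[0,0,0,0,0,0,40],[0,0,0,0,0,0,40]]]';python3 go.py .5905 -.065 .018 -0.5
```

```text
time: 25.85
tcp_pos: [0.5913, -0.0653, 0.02]
orientation: [2.121, 1.57, 0.542]
force: [-1.2, 0.8, 5.2]
width: 0.0545
time: 26.27
tcp_pos: [0.5913, -0.0654, 0.0199]
orientation: [2.047, 1.57, 0.468]
force: [-1.8, 0.2, 5.3]
width: 0.0542
t 26.27 tcp [ 0.5913 -0.0654  0.0199] yaw -0.47 tilt [0.0006 0.0003] w 54.2 F [-1.8  0.2  5.3] q [-0.35  0.67  0.53  1.87 -0.5   0.73  0.46]
shift mm [ 1.9 -0.8 -0.3]
turn [ 0.03 -0.02 -0.04]
```

```bash
python3 -m jog '[[[0,0,0,-5,0,0,40],[0,0,0,-15,0,0,40],[0,0,0,-25,0,0,40],[0,0,0,-25,0,0,40],[0,0,0,-10,0,0,40]]]';python3 go.py .4826 -.325 .1 -0.5
python3 - <<'E'
from m import *
s,c=snap('top','t5.png');P=cloud(c)
hsv=cv2.cvtColor(c['color'],cv2.COLOR_BGR2HSV)
ok=(c['range_z']>0)&(P[...,0]>.40)&(P[...,0]<.56)&(P[...,1]<-.25)&(P[...,1]>-.41)
for z,lo,hi in ((.018,.0125,.03),(.018,.015,.03)):
    m=ok&(P[...,2]>lo)&(P[...,2]<hi);p=circ(c,m,z);print(m.sum(),cv2.minEnclosingCircle(p),cv2.fitEllipse(p))
m=ok&(hsv[...,1]>90);p=circ(c,m,.012);print(cv2.minEnclosingCircle(p))
E
```

```text
time: 26.68
tcp_pos: [0.5924, -0.0659, 0.1023]
orientation: [1.522, 1.567, -0.058]
force: [0.2, -0.8, -0.3]
width: 0.054
t 26.68 tcp [ 0.5924 -0.0659  0.1023] yaw -0.49 tilt [ 0.0035 -0.0002] w 54.0 F [ 0.2 -0.8 -0.3] q [-0.41  0.56  0.62  1.83 -0.41  0.88  0.39]
shift mm [   2.  -107.6  260. ]
turn [ 0.01  0.01 -0.2 ]
750 ((0.4816259443759918, -0.3291250169277191), 0.05277351662516594) ((0.48251309990882874, -0.3287695050239563), (0.09976259618997574, 0.10162770748138428), 178.5764923095703)
672 ((0.4825330674648285, -0.3289346992969513), 0.05160442739725113) ((0.48252007365226746, -0.3292742669582367), (0.09956679493188858, 0.10029644519090652), 179.7494354248047)
((0.4824671149253845, -0.32746070623397827), 0.05591180548071861)
```

```bash
python3 -m jog '[[[0,0,0,0,-4,9,40],[0,0,0,0,-7,16,40],[0,0,0,0,-9,21,40],[0,0,0,0,-9,22,40],[0,0,0,0,-9,22,40]]]';python3 -m jog '[[[0,0,0,0,-9,22,40],[0,0,0,0,-9,22,40],[0,0,0,0,-9,22,40],[0,0,0,0,-9,22,40],[0,0,0,0,-9,22,40]]]';python3 -m jog '[[[0,0,0,0,-9,22,40],[0,0,0,0,-8,18,40],[0,0,0,0,-6,12,40],[0,0,0,0,-3,8,40],[0,0,0,0,0,3,40]]]';python3 go.py .4825 -.329 .06 -0.5
```

```text
time: 27.15
tcp_pos: [0.5504, -0.156, 0.0975]
orientation: [-1.606, 1.568, 3.099]
force: [0.5, 0.4, -1.3]
width: 0.0547
time: 27.57
tcp_pos: [0.5043, -0.2657, 0.0975]
orientation: [-1.821, 1.568, 2.883]
force: [1.5, -0.1, -1.6]
width: 0.0544
time: 27.98
tcp_pos: [0.4784, -0.3286, 0.0984]
orientation: [-1.733, 1.569, 2.97]
force: [1.2, 0.5, -2.1]
width: 0.0545
t 27.98 tcp [ 0.4784 -0.3286  0.0984] yaw -0.59 tilt [-0.0015  0.0003] w 54.5 F [ 1.2  0.5 -2.1] q [ 0.07  0.55  0.62  1.87 -0.41  0.86  0.88]
shift mm [38.4  4.1  0.4]
turn [-0.09 -0.01  0.09]
```

```bash
python3 -m jog '[[[0,0,0,5,2,0,40],[0,0,0,10,2,0,40],[0,0,0,12,0,0,40],[0,0,0,10,0,0,40],[0,0,0,5,0,0,40]]]';python3 -m jog '[[[0,0,0,8,0,0,40],[0,0,0,7,0,0,40],[0,0,0,5,0,0,40],[0,0,0,3,0,0,40],[0,0,0,0,0,0,40]]]';python3 go.py .4825 -.329 .0229 -0.5
python3 - <<'E'
from h import *
snap('wrist','w8.png');snap('scene','s5.png')
E
```

```text
time: 28.4
tcp_pos: [0.4835, -0.3258, 0.0548]
orientation: [-2.136, 1.568, 2.57]
force: [0.1, 0.3, -1.7]
width: 0.0546
time: 28.82
tcp_pos: [0.4836, -0.3274, 0.0336]
orientation: [-2.038, 1.57, 2.666]
force: [-0.5, -1.2, -1.8]
width: 0.0545
t 28.82 tcp [ 0.4836 -0.3274  0.0336] yaw -0.47 tilt [-0.0008  0.0004] w 54.5 F [-0.5 -1.2 -1.8] q [ 0.11  0.64  0.55  1.89 -0.48  0.74  0.93]
shift mm [10.7 -1.1  1.7]
turn [ 0.03 -0.02  0.05]
```

View pics/w8.png

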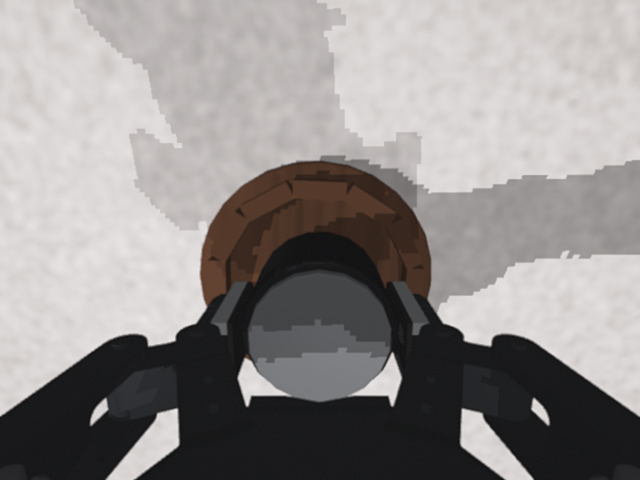

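View pics/s5.png

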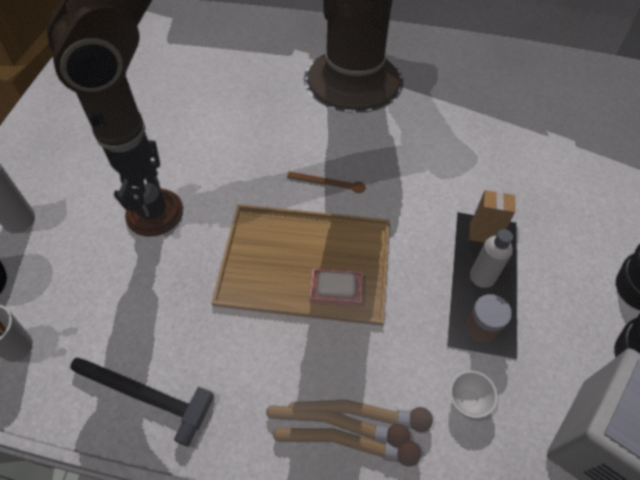

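The wrist view shows the pot over the stand, with stand edges at u=201 and u=432 and the top edge at v=160. I'll check the centring by casting rays.

Run:
```python
from m import *
s,c=snap('wrist','w9.png');hsv=cv2.cvtColor(c['color'],cv2.COLOR_BGR2HSV)
m=(hsv[...,1]>110);m[300:]=0
cs,_=cv2.findContours(m.astype(np.uint8),cv2.RETR_EXTERNAL,cv2.CHAIN_APPROX_NONE)
q=max(cs,key=cv2.contourArea).reshape(-1,2)
h=np.array([ (u,v) for u,v in q if v==q[q[:,0]==u][:,1].min()])
h=h[h[:,1]<262]
from scipy.optimize import least_squares
for z in (.008,.014,.018):
    p=cast(c,h,z,s)[:,:2]
    r=least_squares(lambda a:np.hypot(p[:,0]-a[0],p[:,1]-a[1])-.058,[.48,-.33]);r2=least_squares(lambda a:np.hypot(p[:,0]-a[0],p[:,1]-a[1])-a[2],[.48,-.33,.05]);print(z,r.x.round(4),np.sqrt(2*r.cost/len(p)).round(4),r2.x.round(4))
print(s['tcp_pos'])
```

```text
0.008 [ 0.4826 -0.331 ] 0.0005 [ 0.4826 -0.3286  0.0559]
0.014 [ 0.4826 -0.3309] 0.0009 [ 0.4827 -0.3262  0.0539]
0.018 [ 0.4827 -0.3309] 0.0012 [ 0.4828 -0.3246  0.0526]
[ 0.48401923 -0.32766588  0.03443207]
```

Stand centre is about (.4826,-.330). I'll shift -1 mm in x and 1.5 mm in -y, then lower.

```bash
python3 -m jog '[[[0,0,0,1,-1,1.5,40],[0,0,0,2,0,0,40],[0,0,0,3,0,0,40],[0,0,0,2,0,0,40],[0,0,0,0,0,0,40]]]';python3 go.py .4826 -.3295 .0229 -0.5
```

```text
time: 29.38
tcp_pos: [0.4827, -0.3287, 0.0257]
orientation: [-2.205, 1.57, 2.499]
force: [-0.4, -0.2, -1.4]
width: 0.0544
t 29.38 tcp [ 0.4827 -0.3287  0.0257] yaw -0.46 tilt [-0.0006  0.0005] w 54.4 F [-0.4 -0.2 -1.4] q [ 0.12  0.65  0.54  1.9  -0.49  0.73  0.94]
shift mm [ 2.8 -0.1  0.8]
turn [ 0.04 -0.03  0.04]
```

```bash
python3 -m jog '[[[0,0,0,1,0,0,40],[0,0,0,1,0,0,40],[0,0,0,0.5,0,0,40],[0,0,0,0.5,0,0,40],[0,0,0,0,0,0,40]]]';python3 go.py .4826 -.3295 .0229 -0.5
```

```text
time: 29.8
tcp_pos: [0.4829, -0.329, 0.0232]
orientation: [-2.231, 1.571, 2.474]
force: [-0.4, 0.6, -2.5]
width: 0.0546
t 29.8 tcp [ 0.4829 -0.329   0.0232] yaw -0.47 tilt [-0.0001  0.0001] w 54.6 F [-0.4  0.6 -2.5] q [ 0.12  0.66  0.54  1.9  -0.5   0.72  0.95]
shift mm [ 0.3 -0.3  0.5]
turn [ 0.03 -0.    0.  ]
```

```bash
python3 -m jog '[[[0,0,0,0.5,0,0,40],[0,0,0,0.5,0,0,40],[0,0,0,0.5,0,0,40],[0,0,0,0,0,0,40],[0,0,0,0,0,0,40]]]';python3 go.py .4826 -.3295 .0229 -0.5
```

```text
time: 30.22
tcp_pos: [0.483, -0.329, 0.0229]
orientation: [2.216, 1.57, 0.637]
force: [-3.3, 2.8, 11.2]
width: 0.0542
t 30.22 tcp [ 0.483  -0.329   0.0229] yaw -0.48 tilt [0.0008 0.0006] w 54.2 F [-3.3  2.8 11.2] q [ 0.13  0.66  0.54  1.9  -0.5   0.72  0.95]
shift mm [ 0.  -0.4  0.5]
turn [ 0.02 -0.03 -0.04]
```

```bash
python3 -m jog '[[[0,0,0,-0.5,0,0,40],[0,0,0,0,0,0,57],[0,0,0,0,0,0,70],[0,0,0,0,0,0,85],[0,0,0,0,0,0,85]]]';python3 -m jog '[[[0,0,0,0,0,0,85],[0,0,0,-8,0,0,85],[0,0,0,-20,0,0,85],[0,0,0,-30,0,0,85],[0,0,0,-30,0,0,85]]]';python3 -m jog '[[[0,0,0,-20,0,0,85],[0,0,0,-20,0,-20,85],[0,0,0,-10,0,-30,85],[0,0,0,0,0,-30,85],[0,0,0,0,0,-30,85]]]'
python3 - <<'E'
from m import *
snap('wrist','w10.png')
s,c=snap('top','t6.png');P=cloud(c);ok=c['range_z']>0
m=ok&(P[...,2]>.042)&(P[...,2]<.07)&(P[...,0]>.42)&(P[...,0]<.55)&(P[...,1]>-.4)&(P[...,1]<-.27)
if m.sum(): print(m.sum(),np.median(P[m],0),cv2.minEnclosingCircle(circ(c,m,.054)))
E
```

```text
time: 30.63
tcp_pos: [0.483, -0.329, 0.0222]
orientation: [-0.131, 1.571, -1.71]
force: [0.7, 0.4, -1.0]
width: 0.0848
time: 31.05
tcp_pos: [0.4822, -0.3289, 0.1111]
orientation: [-1.785, 1.569, 2.918]
force: [0.9, -0.3, 0.3]
width: 0.0853
time: 31.47
tcp_pos: [0.4841, -0.2183, 0.1617]
orientation: [1.493, 1.569, -0.087]
force: [0.6, 0.3, 0.2]
width: 0.0849
```

View pics/w10.png

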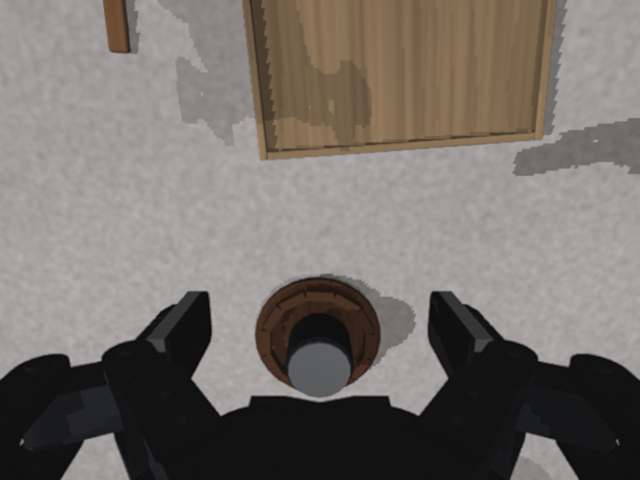

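View pics/t6.png

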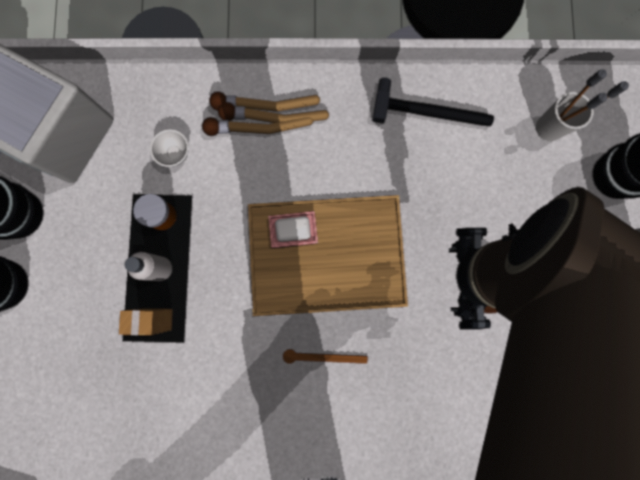

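The pot stands in the stand at (320,365). I'll go back to the carton and check the pot from the top camera on the way.

```bash
python3 -m jog '[[[0,0,0,-5,-1,-14,85],[0,0,0,-5,-2,-22,85],[0,0,0,0,-3.5,-28,85],[0,0,0,0,-4,-30,85],[0,0,0,0,-4,-30,85]]]';python3 -m jog '[[[0,0,0,0,-4,-30,85],[0,0,0,0,-4,-30,85],[0,0,0,0,-4,-30,85],[0,0,0,0,-4,-30,85],[0,0,0,0,-4,-30,85]]]';python3 -m jog '[[[0,0,0,0,-4,-30,85],[0,0,0,0,-4,-30,85],[0,0,0,0,-4,-30,85],[0,0,0,0,-4,-30,85],[0,0,0,0,-4,-30,85]]]';python3 go.py .4147 .3167 .15 -0.5
python3 - <<'E'
from m import *
s,c=snap('top','t7.png');P=cloud(c);ok=c['range_z']>0
m=ok&(P[...,2]>.042)&(P[...,2]<.07)&(P[...,0]>.42)&(P[...,0]<.55)&(P[...,1]>-.4)&(P[...,1]<-.27)
print(m.sum(),np.median(P[m],0),cv2.minEnclosingCircle(circ(c,m,.054)))
E
```

```text
time: 31.98
tcp_pos: [0.4701, -0.0945, 0.1708]
orientation: [1.384, 1.57, -0.197]
force: [-0.9, 0.8, -0.0]
width: 0.0854
time: 32.4
tcp_pos: [0.4514, 0.0561, 0.1709]
orientation: [1.987, 1.57, 0.408]
force: [0.4, -0.4, -0.7]
width: 0.085
time: 32.82
tcp_pos: [0.4328, 0.2064, 0.1709]
orientation: [2.155, 1.57, 0.575]
force: [1.7, -0.2, 1.0]
width: 0.0851
t 32.82 tcp [0.4328 0.2064 0.1709] yaw -0.51 tilt [0.0006 0.0004] w 85.1 F [ 1.7 -0.2  1. ] q [-1.    0.25  0.54  2.04 -0.16  0.9  -0.38]
shift mm [  20.9  -19.1 -110.1]
turn [-0.01 -0.02 -0.03]
736 [ 0.48404001 -0.32742113  0.05444609] ((0.48321402072906494, -0.3274233341217041), 0.029256489127874374)
```

View pics/t7.png

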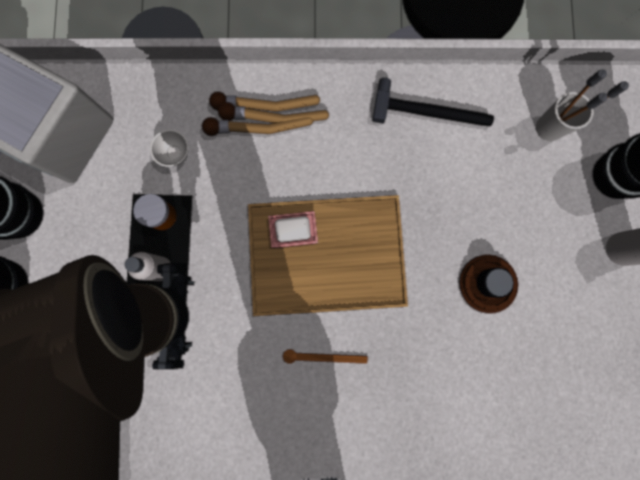

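The pot is in the stand, 2 mm or less off-centre with its top at 54 mm as expected. Next I regrasp the carton exactly where I released it.

```bash
python3 -m jog '[[[0,0,0,0,-4,-28,85],[0,0,0,0,-4,-26,85],[0,0,0,0,-4,-22,85],[0,0,0,0,-4,-20,85],[0,0,0,0,-2,-12,85]]]';python3 -m jog '[[[0,0,0,0,-1,-2,80],[0,0,0,0,0,0,80],[0,0,0,10,0,0,80],[0,0,0,15,0,0,80],[0,0,0,10,0,0,80]]]';python3 go.py .4147 .3167 .061 -0.5
```

```text
time: 33.28
tcp_pos: [0.4154, 0.3155, 0.1706]
orientation: [2.8, 1.57, 1.223]
force: [0.4, -0.4, -0.7]
width: 0.0849
time: 33.7
tcp_pos: [0.4149, 0.3137, 0.1341]
orientation: [-0.447, 1.57, -2.028]
force: [0.3, -0.7, -1.1]
width: 0.0802
t 33.7 tcp [0.4149 0.3137 0.1341] yaw -0.58 tilt [-0.0004 -0.0007] w 80.2 F [ 0.3 -0.7 -1.1] q [-1.11  0.37  0.47  1.98 -0.22  0.85 -0.54]
shift mm [73.  -0.2 -3. ]
turn [-0.08  0.04  0.02]
```

```bash
python3 -m jog '[[[0,0,0,12,0,-2,80],[0,0,0,16,0,-1,80],[0,0,0,16,0,0,80],[0,0,0,14,0,0,80],[0,0,0,8,0,0,80]]]';python3 -m jog '[[[0,0,0,4,0,0,80],[0,0,0,2,0,0,80],[0,0,0,0,0,0,80],[0,0,0,0,0,0,80],[0,0,0,0,0,0,80]]]';python3 go.py .4147 .3167 .0603 -0.5
```

```text
time: 34.12
tcp_pos: [0.4142, 0.3174, 0.0672]
orientation: [-0.641, 1.568, -2.221]
force: [-0.7, -0.4, 0.3]
width: 0.0797
time: 34.53
tcp_pos: [0.4151, 0.3189, 0.064]
orientation: [2.433, 1.57, 0.854]
force: [-0.2, -0.0, 1.1]
width: 0.0796
t 34.53 tcp [0.4151 0.3189 0.064 ] yaw -0.47 tilt [0.0008 0.001 ] w 79.6 F [-0.2 -0.   1.1] q [-1.07  0.48  0.42  2.02 -0.29  0.7  -0.48]
shift mm [ 3.7 -0.4  2.2]
turn [ 0.03 -0.06 -0.05]
```

```bash
python3 -m jog '[[[0,0,0,2,0,1,80],[0,0,0,1.5,0,1,80],[0,0,0,0,0,0,80],[0,0,0,0,0,0,60],[0,0,0,0,0,0,40]]]';python3 -m jog '[[[0,0,0,0,0,0,25],[0,0,0,0,0,0,25],[0,0,0,0,0,0,25],[0,0,0,0,0,0,25],[0,0,0,0,0,0,25]]]';python3 go.py .4147 .3167 .0603 -0.5
```

```text
time: 34.95
tcp_pos: [0.4147, 0.3166, 0.0598]
orientation: [2.807, 1.571, 1.228]
force: [0.2, -0.7, 0.5]
width: 0.0578
time: 35.37
tcp_pos: [0.4147, 0.3167, 0.06]
orientation: [-2.883, 1.571, 1.822]
force: [-1.5, -1.5, 3.9]
width: 0.0396
t 35.37 tcp [0.4147 0.3167 0.06  ] yaw -0.47 tilt [-0.0001  0.0002] w 39.6 F [-1.5 -1.5  3.9] q [-1.07  0.48  0.41  2.03 -0.3   0.69 -0.47]
shift mm [-0.3  0.  -0. ]
turn [ 0.03 -0.01  0.  ]
```

```bash
python3 -m jog '[[[0,0,0,-5,0,0,25],[0,0,0,-15,0,0,25],[0,0,0,-20,0,0,25],[0,0,0,-20,0,0,25],[0,0,0,0,0,0,25]]]';python3 go.py .4956 -.1071 .11 -0.5
```

```text
time: 35.78
tcp_pos: [0.4164, 0.3176, 0.123]
orientation: [2.346, 1.566, 0.767]
force: [-0.1, 0.5, -1.1]
width: 0.0393
t 35.78 tcp [0.4164 0.3176 0.123 ] yaw -0.5 tilt [0.0035 0.0034] w 39.3 F [-0.1  0.5 -1.1] q [-1.11  0.39  0.46  1.98 -0.23  0.82 -0.53]
shift mm [ 11.8  82.8 424. ]
turn [ 0.  -0.2 -0.2]
```

```bash
python3 -m jog '[[[0,0,0,0,1,10,25],[0,0,0,0,3,18,25],[0,0,0,0,5,24,25],[0,0,0,0,5,25,25],[0,0,0,0,5,25,25]]]';python3 -m jog '[[[0,0,0,0,5,25,25],[0,0,0,0,5,25,25],[0,0,0,0,5,25,25],[0,0,0,0,5,25,25],[0,0,0,0,5,25,25]]]';python3 -m jog '[[[0,0,0,0,5,25,25],[0,0,0,0,5,25,25],[0,0,0,0,5,25,25],[0,0,0,0,5,25,25],[0,0,0,0,5,25,25]]]';python3 go.py .4956 -.1071 .09 -0.5
```

```text
time: 36.2
tcp_pos: [0.432, 0.2123, 0.1187]
orientation: [-0.8, 1.569, -2.379]
force: [-0.3, -0.5, -1.8]
width: 0.0396
time: 36.62
tcp_pos: [0.4558, 0.087, 0.1188]
orientation: [-1.085, 1.569, -2.664]
force: [0.4, -0.0, -1.8]
width: 0.0393
time: 37.03
tcp_pos: [0.4795, -0.0379, 0.1187]
orientation: [-1.368, 1.569, -2.947]
force: [0.0, 0.4, -1.2]
width: 0.0398
t 37.03 tcp [ 0.4795 -0.0379  0.1187] yaw -0.49 tilt [-0.002  -0.0004] w 39.8 F [ 0.   0.4 -1.2] q [-0.48  0.34  0.57  2.09 -0.26  0.78  0.23]
shift mm [28.7 16.7 69.1]
turn [0.01 0.02 0.12]
```

```bash
python3 -m jog '[[[0,0,0,0,5,22,25],[0,0,0,0,5,20,25],[0,0,0,0,4,15,25],[0,0,0,0,2,8,25],[0,0,0,0,0,3,25]]]';python3 -m jog '[[[0,0,0,8,0,0,25],[0,0,0,14,0,0,25],[0,0,0,12,0,0,25],[0,0,0,8,0,0,25],[0,0,0,4,0,0,25]]]';python3 go.py .4956 -.1071 .061 -0.5
```

```text
time: 37.45
tcp_pos: [0.4955, -0.1059, 0.119]
orientation: [-1.071, 1.569, -2.652]
force: [0.3, 1.0, -0.8]
width: 0.0394
time: 37.87
tcp_pos: [0.4951, -0.1028, 0.0721]
orientation: [-1.77, 1.568, 2.936]
force: [0.6, -0.6, -1.1]
width: 0.0398
t 37.87 tcp [ 0.4951 -0.1028  0.0721] yaw -0.38 tilt [-0.0025  0.0005] w 39.8 F [ 0.6 -0.6 -1.1] q [-0.3   0.46  0.52  2.06 -0.35  0.71  0.44]
shift mm [11.1  0.5  4.3]
turn [ 0.12 -0.03  0.15]
```

```bash
python3 -m jog '[[[0,0,0,2,0,2,25],[0,0,0,2,0,0.5,25],[0,0,0,2,0,0,25],[0,0,0,1,0,0,25],[0,0,0,0,0,0,25]]]';python3 go.py .4956 -.1071 .061 -0.5
```

```text
time: 38.28
tcp_pos: [0.4964, -0.1065, 0.0669]
orientation: [1.854, 1.57, 0.275]
force: [0.1, -0.7, -1.7]
width: 0.0394
t 38.28 tcp [ 0.4964 -0.1065  0.0669] yaw -0.46 tilt [0.0004 0.0001] w 39.4 F [ 0.1 -0.7 -1.7] q [-0.29  0.47  0.52  2.06 -0.36  0.7   0.45]
shift mm [ 5.9 -0.8  0.6]
turn [ 0.04 -0.01 -0.02]
```

```bash
python3 -m jog '[[[0,0,0,2,-0.5,0.5,25],[0,0,0,1.5,0,0,25],[0,0,0,1,0,0,25],[0,0,0,0.5,0,0,25],[0,0,0,0,0,0,25]]]';python3 go.py .4956 -.1071 .061 -0.5
```

```text
time: 38.7
tcp_pos: [0.4957, -0.1071, 0.0617]
orientation: [-1.69, 1.571, 3.014]
force: [0.1, -0.4, -1.3]
width: 0.0393
t 38.7 tcp [ 0.4957 -0.1071  0.0617] yaw -0.47 tilt [-0.0001  0.    ] w 39.3 F [ 0.1 -0.4 -1.3] q [-0.28  0.48  0.51  2.07 -0.36  0.69  0.46]
shift mm [ 0.7 -0.1  0. ]
turn [ 0.03 -0.    0.01]
```

```bash
python3 -m jog '[[[0,0,0,0.7,0,0,25],[0,0,0,0.5,0,0,25],[0,0,0,0,0,0,25],[0,0,0,0,0,0,42],[0,0,0,0,0,0,55]]]';python3 go.py .4956 -.1071 .061 -0.5; python3 -m jog '[[[0,0,0,0,0,0,75],[0,0,0,0,0,0,85],[0,0,0,-5,0,0,85],[0,0,0,-15,0,0,85],[0,0,0,-25,0,0,85]]]';python3 -m jog '[[[0,0,0,-30,0,0,85],[0,0,0,-30,0,0,85],[0,0,0,-10,0,-10,85],[0,0,0,-5,0,-20,85],[0,0,0,0,0,-25,85]]]'; python3 go.py .5125 .3151 .18 3.7
```

```text
time: 39.12
tcp_pos: [0.4959, -0.1071, 0.0607]
orientation: [1.495, 1.57, -0.084]
force: [-0.1, -0.8, -0.2]
width: 0.0528
t 39.12 tcp [ 0.4959 -0.1071  0.0607] yaw -0.47 tilt [ 0.0004 -0.    ] w 52.8 F [-0.1 -0.8 -0.2] q [-0.28  0.48  0.51  2.07 -0.36  0.68  0.46]
shift mm [-0.3 -0.3  0. ]
turn [ 0.03  0.   -0.03]
time: 39.53
tcp_pos: [0.4942, -0.1069, 0.1046]
orientation: [-1.511, 1.567, -3.09]
force: [0.4, -0.1, -0.1]
width: 0.0851
time: 39.95
tcp_pos: [0.497, -0.0532, 0.1827]
orientation: [1.596, 1.567, 0.014]
force: [0.1, 0.4, -0.6]
width: 0.0851
t 39.95 tcp [ 0.497  -0.0532  0.1827] yaw -0.66 tilt [0.0036 0.    ] w 85.1 F [ 0.1  0.4 -0.6] q [-0.49  0.27  0.6   1.99 -0.19  0.93  0.2 ]
shift mm [   2.8   11.2 -368.4]
turn [-4.36  0.   -0.21]
```

The carton is released back in its place. I'll move to the bottle; it is round, so no turn is needed.

```bash
python3 -m jog '[[[0,0,0,0,1,-25,85],[0,0,0,0,1,-26,85],[0,0,0,0,1,-26,85],[0,0,0,0,1,-26,85],[0,0,0,0,1,-26,85]]]';python3 -m jog '[[[0,0,0,0,1,-26,85],[0,0,0,0,1,-26,85],[0,0,0,0,1,-26,85],[0,0,0,0,1,-26,85],[0,0,0,0,1,-26,85]]]';python3 -m jog '[[[0,0,0,0,1,-26,85],[0,0,0,0,0,-24,85],[0,0,0,0,0,-20,85],[0,0,0,0,0,-12,85],[0,0,0,0,0,-6,85]]]'; python3 go.py .5125 .3151 .12
python3 - <<'E'
from h import *
snap('top','t8.png')
snap('wrist','w11.png')
E
```

```text
time: 40.37
tcp_pos: [0.5021, 0.078, 0.1811]
orientation: [2.105, 1.57, 0.526]
force: [0.5, -0.5, 0.6]
width: 0.0846
time: 40.78
tcp_pos: [0.5082, 0.2081, 0.181]
orientation: [1.949, 1.571, 0.37]
force: [-0.2, 0.8, 0.1]
width: 0.0852
time: 41.2
tcp_pos: [0.5096, 0.2967, 0.1805]
orientation: [-2.218, 1.571, 2.489]
force: [-0.5, 0.9, -0.6]
width: 0.0849
t 41.2 tcp [0.5096 0.2967 0.1805] yaw -0.34 tilt [-0.0002  0.0001] w 84.9 F [-0.5  0.9 -0.6] q [-0.96  0.42  0.47  1.77 -0.22  1.   -0.41]
shift mm [ 60.5   2.8 -18.4]
```

View pics/w11.png

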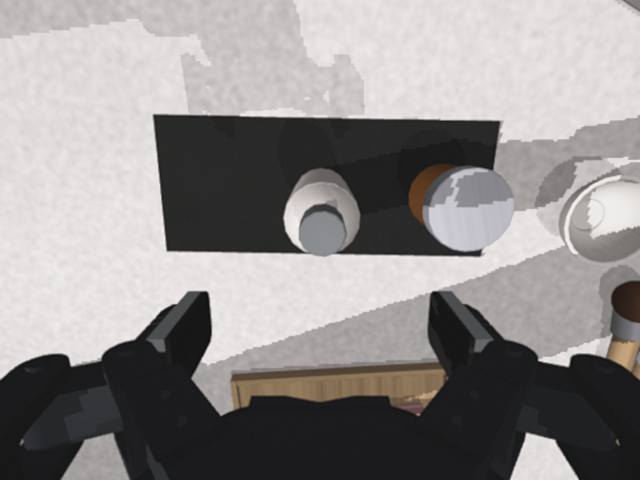

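View pics/t8.png

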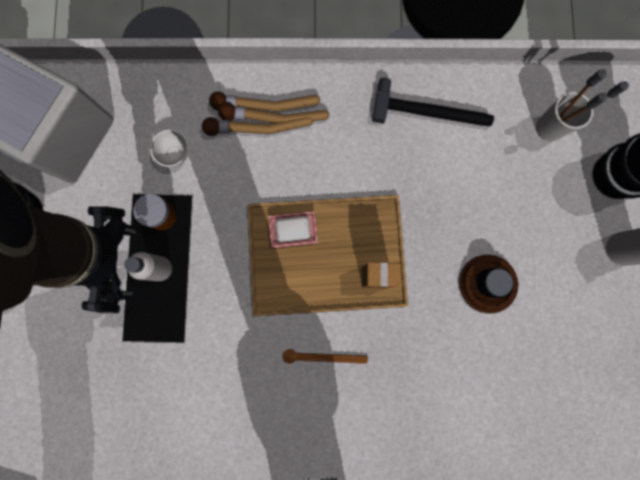

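The carton is back at its starting pixel (376,275). The bottle cap at (322,230) and the jar are undisturbed. I'll descend on the bottle.

```bash
python3 -m jog '[[[0,0,0,2,1.5,-10,85],[0,0,0,8,1,-8,85],[0,0,0,15,0,-1,85],[0,0,0,18,0,0,85],[0,0,0,18,0,0,85]]]';python3 -m jog '[[[0,0,0,18,0,0,85],[0,0,0,14,0,0,85],[0,0,0,8,0,0,85],[0,0,0,3,0,0,85],[0,0,0,0,0,0,85]]]'; python3 go.py .5125 .3151 .0746
```

```text
time: 41.72
tcp_pos: [0.5129, 0.3139, 0.1186]
orientation: [2.317, 1.57, 0.738]
force: [-0.2, 0.6, -0.1]
width: 0.0852
time: 42.13
tcp_pos: [0.5126, 0.3134, 0.0759]
orientation: [-0.773, 1.57, -2.353]
force: [0.3, -0.6, -0.3]
width: 0.0849
t 42.13 tcp [0.5126 0.3134 0.0759] yaw -0.5 tilt [-0.0008 -0.0008] w 84.9 F [ 0.3 -0.6 -0.3] q [-0.92  0.57  0.41  1.82 -0.3   0.81 -0.38]
shift mm [ 1.3 -0.1 -1.7]
```

```bash
python3 -m jog '[[[0,0,0,0.5,0,-1,75],[0,0,0,0.5,0,0,60],[0,0,0,0,0,0,45],[0,0,0,0,0,0,30],[0,0,0,0,0,0,30]]]';python3 -m jog '[[[0,0,0,0,0,0,30],[0,0,0,0,0,0,30],[0,0,0,0,0,0,30],[0,0,0,0,0,0,30],[0,0,0,0,0,0,30]]]';  python3 go.py .5125 .3151 .0746
```

```text
time: 42.55
tcp_pos: [0.5129, 0.3153, 0.0767]
orientation: [2.645, 1.569, 1.067]
force: [-1.5, -0.1, 5.0]
width: 0.0462
time: 42.97
tcp_pos: [0.5129, 0.3152, 0.0767]
orientation: [2.663, 1.569, 1.085]
force: [-1.6, -0.7, 4.8]
width: 0.0467
t 42.97 tcp [0.5129 0.3152 0.0767] yaw -0.46 tilt [0.0006 0.0012] w 46.7 F [-1.6 -0.7  4.8] q [-0.93  0.57  0.41  1.82 -0.3   0.81 -0.38]
shift mm [ 2.1 -0.4  0.1]
```

```bash
python3 -m jog '[[[0,0,0,-5,0,0,30],[0,0,0,-15,0,0,30],[0,0,0,-20,0,0,30],[0,0,0,-15,0,0,30],[0,0,0,0,0,5,30]]]';python3 go.py .4865 -.0184 .12
```

```text
time: 43.38
tcp_pos: [0.5142, 0.3116, 0.1338]
orientation: [2.306, 1.565, 0.728]
force: [0.8, 0.9, -1.8]
width: 0.0463
t 43.38 tcp [0.5142 0.3116 0.1338] yaw -0.41 tilt [0.0041 0.0037] w 46.3 F [ 0.8  0.9 -1.8] q [-0.95  0.49  0.44  1.79 -0.26  0.92 -0.4 ]
shift mm [ 12.5 -25.4 330.2]
```

```bash
python3 -m jog '[[[0,0,0,0,-1,12,30],[0,0,0,0,-1.5,20,30],[0,0,0,0,-2,24,30],[0,0,0,0,-2,25,30],[0,0,0,0,-2,25,30]]]';python3 -m jog '[[[0,0,0,0,-2,25,30],[0,0,0,0,-2,25,30],[0,0,0,0,-2,25,30],[0,0,0,0,-2,25,30],[0,0,0,0,-2,25,30]]]';python3 -m jog '[[[0,0,0,0,-2,25,30],[0,0,0,0,-2,24,30],[0,0,0,0,-2,20,30],[0,0,0,0,-1,14,30],[0,0,0,0,0,6,30]]]';python3 go.py .4865 -.0184 .0777
```

```text
time: 43.8
tcp_pos: [0.5019, 0.2013, 0.1292]
orientation: [-0.897, 1.568, -2.477]
force: [0.1, -1.1, -1.0]
width: 0.0465
time: 44.22
tcp_pos: [0.4905, 0.0764, 0.1294]
orientation: [-1.152, 1.569, -2.731]
force: [0.1, 0.5, -2.2]
width: 0.0463
time: 44.63
tcp_pos: [0.4826, -0.0134, 0.1296]
orientation: [-1.085, 1.568, -2.668]
force: [0.0, -0.1, -1.1]
width: 0.0468
t 44.63 tcp [ 0.4826 -0.0134  0.1296] yaw -0.69 tilt [-0.0021 -0.0011] w 46.8 F [ 0.  -0.1 -1.1] q [-0.51  0.32  0.53  2.07 -0.22  0.81  0.14]
shift mm [51.9  4.1  4.9]
```

```bash
python3 -m jog '[[[0,0,0,6,1,0,30],[0,0,0,12,1,0,30],[0,0,0,14,0,0,30],[0,0,0,10,0,0,30],[0,0,0,4,0,0,30]]]';python3 go.py .4865 -.0184 .0777
```

```text
time: 45.05
tcp_pos: [0.4852, -0.0092, 0.0825]
orientation: [-1.471, 1.568, -3.048]
force: [0.1, -0.1, -2.9]
width: 0.0462
t 45.05 tcp [ 0.4852 -0.0092  0.0825] yaw -0.39 tilt [-0.0031 -0.0003] w 46.2 F [ 0.1 -0.1 -2.9] q [-0.47  0.4   0.49  2.1  -0.29  0.71  0.2 ]
shift mm [4.8 1.3 9.2]
```

```bash
python3 -m jog '[[[0,0,0,0,0,3,30],[0,0,0,0,0,2,30],[0,0,0,0,0,0,30],[0,0,0,0,0,0,30],[0,0,0,0,0,0,30]]]';python3 go.py .4865 -.0184 .0777
```

```text
time: 45.47
tcp_pos: [0.4869, -0.015, 0.0851]
orientation: [1.899, 1.57, 0.32]
force: [-0.2, -1.5, -1.2]
width: 0.0462
t 45.47 tcp [ 0.4869 -0.015   0.0851] yaw -0.47 tilt [0.001  0.0003] w 46.2 F [-0.2 -1.5 -1.2] q [-0.46  0.4   0.49  2.1  -0.29  0.71  0.21]
shift mm [ 7.4 -0.4  3.4]
```

```bash
python3 -m jog '[[[0,0,0,0,0,3.4,30],[0,0,0,1,0,0,30],[0,0,0,2,0,0,30],[0,0,0,1,0,0,30],[0,0,0,0,0,0,30]]]';python3 go.py .4865 -.0184 .0777
```

```text
time: 45.88
tcp_pos: [0.4862, -0.0183, 0.0803]
orientation: [-1.622, 1.57, 3.082]
force: [0.2, 0.3, -2.1]
width: 0.0466
t 45.88 tcp [ 0.4862 -0.0183  0.0803] yaw -0.47 tilt [-0.0005  0.    ] w 46.6 F [ 0.2  0.3 -2.1] q [-0.45  0.41  0.49  2.1  -0.29  0.7   0.22]
shift mm [2.6 0.3 0.1]
```

```bash
python3 -m jog '[[[0,0,0,1,0,0,30],[0,0,0,1,0,0,30],[0,0,0,0.5,0,0,30],[0,0,0,0,0,0,30],[0,0,0,0,0,0,30]]]';python3 go.py .4865 -.0184 .0777
```

```text
time: 46.3
tcp_pos: [0.4864, -0.0184, 0.078]
orientation: [-1.555, 1.571, -3.134]
force: [-0.2, 0.1, -2.3]
width: 0.0461
t 46.3 tcp [ 0.4864 -0.0184  0.078 ] yaw -0.46 tilt [-0.0001 -0.    ] w 46.1 F [-0.2  0.1 -2.3] q [-0.45  0.41  0.48  2.1  -0.3   0.69  0.22]
shift mm [0.3 0.1 0. ]
```

```bash
python3 -m jog '[[[0,0,0,0.5,0,0,30],[0,0,0,0.5,0,0,30],[0,0,0,0,0,0,30],[0,0,0,0,0,0,50],[0,0,0,0,0,0,60]]]';python3 go.py .4865 -.0184 .0777;python3 -m jog '[[[0,0,0,0,0,0,80],[0,0,0,0,0,0,85],[0,0,0,-5,0,0,85],[0,0,0,-20,0,0,85],[0,0,0,-30,0,0,85]]]';python3 -m jog '[[[0,0,0,-30,0,0,85],[0,0,0,-20,0,0,85],[0,0,0,0,0,-10,85],[0,0,0,0,5,-20,85],[0,0,0,0,10,-25,85]]]';python3 go.py .6156 .3123 .15
```

```text
time: 46.72
tcp_pos: [0.4867, -0.0184, 0.0772]
orientation: [1.767, 1.57, 0.188]
force: [0.4, 0.2, -0.2]
width: 0.0591
t 46.72 tcp [ 0.4867 -0.0184  0.0772] yaw -0.47 tilt [0.0006 0.0001] w 59.1 F [ 0.4  0.2 -0.2] q [-0.45  0.41  0.48  2.1  -0.3   0.69  0.22]
shift mm [-0.5 -0.2  0. ]
time: 47.13
tcp_pos: [0.4848, -0.0186, 0.1311]
orientation: [-1.294, 1.566, -2.874]
force: [1.4, 0.2, 0.6]
width: 0.0851
time: 47.55
tcp_pos: [0.5013, 0.036, 0.1826]
orientation: [2.526, 1.57, 0.944]
force: [0.5, 0.2, 0.1]
width: 0.0852
t 47.55 tcp [0.5013 0.036  0.1826] yaw -0.64 tilt [0.0005 0.0006] w 85.2 F [0.5 0.2 0.1] q [-0.61  0.27  0.54  1.97 -0.17  0.94  0.  ]
shift mm [  32.8  111.2 -277.6]
```

```bash
python3 -m jog '[[[0,0,0,0,9,-24,85],[0,0,0,0,10,-25,85],[0,0,0,0,10,-25,85],[0,0,0,0,10,-25,85],[0,0,0,0,10,-25,85]]]';python3 -m jog '[[[0,0,0,0,10,-25,85],[0,0,0,0,10,-25,85],[0,0,0,0,10,-25,85],[0,0,0,0,10,-24,85],[0,0,0,0,8,-18,85]]]';python3 -m jog '[[[0,0,0,0,5,-12,85],[0,0,0,0,3,-6,85],[0,0,0,0,0,0,85],[0,0,0,0,0,0,85],[0,0,0,0,0,0,85]]]';python3 go.py .6156 .3123 .0425
python3 - <<'E'
from m import *
s,c=snap('wrist','w12.png');P=cloud(c,s);ok=c['range_z']>0
m=ok&(P[...,2]>.06)&(P[...,2]<.09)&(P[...,0]>.56)&(P[...,0]<.67)&(P[...,1]>.25)&(P[...,1]<.37)
p=circ(c,m,.074,s);print(m.sum(),np.median(P[m],0).round(4),cv2.minEnclosingCircle(p))
snap('top','t9.png')
E
```

```text
time: 47.97
tcp_pos: [0.5518, 0.1617, 0.1816]
orientation: [-1.474, 1.57, -3.052]
force: [-0.1, -0.2, 0.1]
width: 0.0847
time: 48.38
tcp_pos: [0.6005, 0.2797, 0.1812]
orientation: [-1.93, 1.57, 2.776]
force: [-0.4, 0.0, 0.0]
width: 0.0851
time: 48.8
tcp_pos: [0.6088, 0.2932, 0.182]
orientation: [-0.451, 1.57, -2.031]
force: [0.6, 0.4, 0.1]
width: 0.0851
t 48.8 tcp [0.6088 0.2932 0.182 ] yaw -0.55 tilt [-0.0004 -0.0008] w 85.1 F [0.6 0.4 0.1] q [-0.82  0.57  0.45  1.54 -0.27  1.1  -0.32]
shift mm [139.5   6.6 -19.3]
5545 [0.6161 0.3144 0.0729] ((0.6164445877075195, 0.313859760761261), 0.029851732775568962)
```

View pics/t9.png

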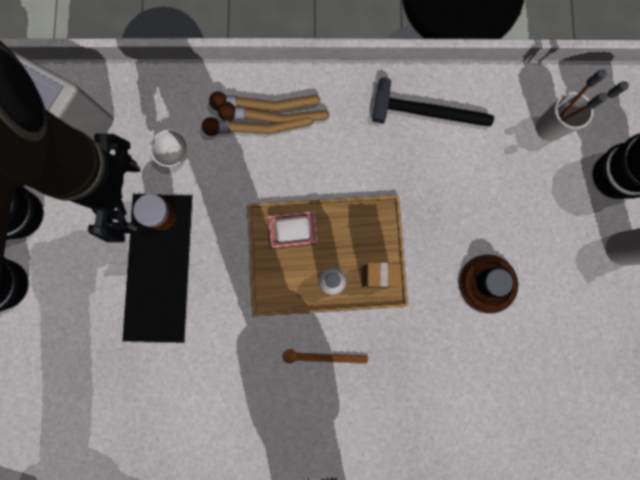

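The bottle is back at (332,281), and the jar on the mat reads (.616,.314). I'll descend on the jar.

```bash
python3 -m jog '[[[0,0,0,5,3,-8,85],[0,0,0,12,3,-8,85],[0,0,0,18,1,-3,85],[0,0,0,20,0,0,85],[0,0,0,20,0,0,85]]]';python3 -m jog '[[[0,0,0,18,0,0,85],[0,0,0,16,0,0,85],[0,0,0,12,0,0,85],[0,0,0,8,0,0,85],[0,0,0,4,0,0,85]]]';python3 go.py .6156 .3123 .0425
```

```text
time: 49.32
tcp_pos: [0.6159, 0.3149, 0.1052]
orientation: [-2.628, 1.57, 2.078]
force: [0.7, 1.1, -0.4]
width: 0.0847
time: 49.73
tcp_pos: [0.6156, 0.3137, 0.0473]
orientation: [-1.088, 1.569, -2.667]
force: [0.1, 0.4, -0.1]
width: 0.0852
t 49.73 tcp [0.6156 0.3137 0.0473] yaw -0.45 tilt [-0.0016 -0.0008] w 85.2 F [ 0.1  0.4 -0.1] q [-0.79  0.73  0.39  1.59 -0.34  0.88 -0.29]
shift mm [4.8 0.1 1.4]
```

```bash
python3 -m jog '[[[0,0,0,2,0,2,85],[0,0,0,1,0,0.5,75],[0,0,0,0,0,0,65],[0,0,0,0,0,0,50],[0,0,0,0,0,0,40]]]';python3 -m jog '[[[0,0,0,0,0,0,40],[0,0,0,0,0,0,40],[0,0,0,0,0,0,40],[0,0,0,0,0,0,40],[0,0,0,0,0,0,40]]]';python3 go.py .6156 .3123 .0425
```

```text
time: 50.15
tcp_pos: [0.6168, 0.3114, 0.0474]
orientation: [2.252, 1.569, 0.674]
force: [-0.7, -0.2, 4.9]
width: 0.0585
time: 50.57
tcp_pos: [0.6168, 0.3114, 0.0474]
orientation: [2.213, 1.569, 0.634]
force: [-2.1, -0.4, 6.6]
width: 0.0581
t 50.57 tcp [0.6168 0.3114 0.0474] yaw -0.47 tilt [0.0015 0.0011] w 58.1 F [-2.1 -0.4  6.6] q [-0.79  0.73  0.39  1.6  -0.34  0.88 -0.28]
shift mm [ 4.9 -1.2 -0.9]
```

Run:
```python
from h import *
snap('wrist','w13.png')
```

```text
(no output)
```

View pics/w13.png

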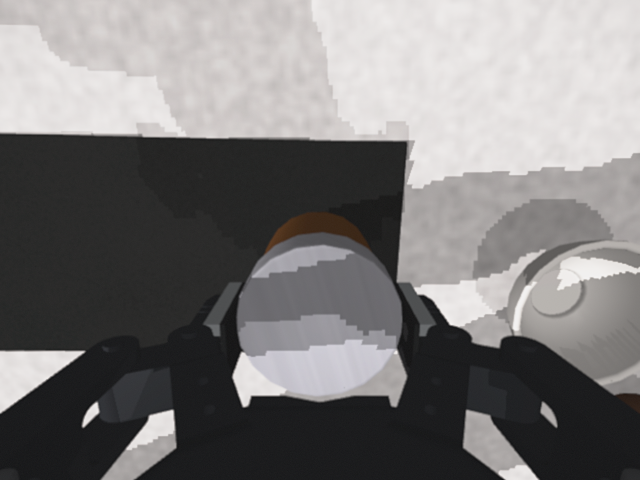

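The jar is gripped on its lid at (320,310), but about 4 mm higher than the first time. I'll regrip lower for safety.

```bash
python3 -m jog '[[[0,0,0,0,0,0,65],[0,0,0,0,0,0,75],[0,0,0,3,0,-0.5,75],[0,0,0,3,0,0,75],[0,0,0,0,0,0,75]]]';python3 go.py .6156 .3123 .0425;python3 -m jog '[[[0,0,0,0,0,0,65],[0,0,0,0,0,0,50],[0,0,0,0,0,0,40],[0,0,0,0,0,0,40],[0,0,0,0,0,0,40]]]';python3 go.py .6156 .3123 .0425
```

```text
time: 51.03
tcp_pos: [0.6156, 0.3114, 0.039]
orientation: [-1.079, 1.569, -2.658]
force: [0.4, 0.4, 0.1]
width: 0.0752
t 51.03 tcp [0.6156 0.3114 0.039 ] yaw -0.46 tilt [-0.0012 -0.0006] w 75.2 F [0.4 0.4 0.1] q [-0.79  0.74  0.39  1.6  -0.34  0.87 -0.28]
shift mm [-3.5  0.  -0.9]
time: 51.45
tcp_pos: [0.6163, 0.3116, 0.0402]
orientation: [1.915, 1.57, 0.336]
force: [0.1, -0.3, 0.4]
width: 0.0586
t 51.45 tcp [0.6163 0.3116 0.0402] yaw -0.46 tilt [0.0003 0.0001] w 58.6 F [ 0.1 -0.3  0.4] q [-0.79  0.74  0.39  1.6  -0.34  0.87 -0.28]
shift mm [-2.3 -0.7 -0.7]
```

```bash
python3 -m jog '[[[0,0,0,-5,0,0,40],[0,0,0,-15,0,0,40],[0,0,0,-20,0,0,40],[0,0,0,-20,0,0,40],[0,0,0,0,0,0,40]]]';python3 go.py .4843 .0777 .0412
```

```text
time: 51.87
tcp_pos: [0.6187, 0.3124, 0.1056]
orientation: [2.085, 1.564, 0.505]
force: [1.0, -0.2, -1.0]
width: 0.0588
t 51.87 tcp [0.6187 0.3124 0.1056] yaw -0.49 tilt [0.0062 0.0034] w 58.8 F [ 1.  -0.2 -1. ] q [-0.81  0.67  0.42  1.56 -0.31  0.97 -0.3 ]
shift mm [  62.8 -132.8  236. ]
```

```bash
python3 -m jog '[[[0,0,0,0,-6,10,40],[0,0,0,0,-10,18,40],[0,0,0,0,-13,22,40],[0,0,0,0,-13,23,40],[0,0,0,0,-13,23,40]]]';python3 -m jog '[[[0,0,0,0,-13,23,40],[0,0,0,0,-13,23,40],[0,0,0,0,-13,23,40],[0,0,0,0,-12,22,40],[0,0,0,0,-10,18,40]]]';python3 -m jog '[[[0,0,0,0,-8,14,40],[0,0,0,0,-5,9,40],[0,0,0,0,0,0,40],[0,0,0,0,0,0,40],[0,0,0,0,0,0,40]]]';python3 go.py .4843 .0777 .0412
```

```text
time: 52.28
tcp_pos: [0.5595, 0.2151, 0.1002]
orientation: [-1.875, 1.571, 2.83]
force: [0.9, -0.7, -1.4]
width: 0.0582
time: 52.7
tcp_pos: [0.4973, 0.1057, 0.1004]
orientation: [-1.717, 1.571, 2.986]
force: [0.6, 0.4, -1.7]
width: 0.0584
time: 53.12
tcp_pos: [0.4861, 0.0858, 0.1003]
orientation: [2.186, 1.57, 0.608]
force: [-0.4, 0.9, -2.6]
width: 0.0586
t 53.12 tcp [0.4861 0.0858 0.1003] yaw -0.41 tilt [0.001  0.0007] w 58.6 F [-0.4  0.9 -2.6] q [-0.64  0.38  0.46  2.07 -0.24  0.74 -0.04]
shift mm [59.1 -1.8  8.1]
```

```bash
python3 -m jog '[[[0,0,0,5,-1,4,40],[0,0,0,12,-1,4,40],[0,0,0,14,0,0,40],[0,0,0,10,0,0,40],[0,0,0,5,0,0,40]]]';python3 -m jog '[[[0,0,0,3,0,0,40],[0,0,0,2,0,0,40],[0,0,0,0,0,0,40],[0,0,0,0,0,0,40],[0,0,0,0,0,0,40]]]';python3 go.py .4843 .0777 .0412
```

```text
time: 53.53
tcp_pos: [0.4826, 0.0769, 0.0525]
orientation: [-1.209, 1.569, -2.787]
force: [0.4, 0.5, -1.6]
width: 0.0583
time: 53.95
tcp_pos: [0.4836, 0.0768, 0.0495]
orientation: [1.996, 1.57, 0.417]
force: [0.7, -0.0, -3.1]
width: 0.0584
t 53.95 tcp [0.4836 0.0768 0.0495] yaw -0.46 tilt [0.0008 0.0004] w 58.4 F [ 0.7 -0.  -3.1] q [-0.58  0.46  0.41  2.11 -0.31  0.63  0.03]
shift mm [ 8.3  0.7 -0.9]
```

```bash
python3 -m jog '[[[0,0,0,2,0.5,-1,40],[0,0,0,2,0,0,40],[0,0,0,1.5,0,0,40],[0,0,0,1,0,0,40],[0,0,0,0,0,0,40]]]';python3 go.py .4843 .0777 .0412
```

```text
time: 54.37
tcp_pos: [0.4835, 0.0776, 0.0423]
orientation: [-1.257, 1.57, -2.836]
force: [-0.1, 0.6, -2.5]
width: 0.0583
t 54.37 tcp [0.4835 0.0776 0.0423] yaw -0.47 tilt [-0.0004 -0.0001] w 58.3 F [-0.1  0.6 -2.5] q [-0.58  0.47  0.41  2.11 -0.32  0.61  0.04]
shift mm [ 1.1  0.8 -0.1]
```

```bash
python3 -m jog '[[[0,0,0,0.7,0,0,40],[0,0,0,0.5,0,0,40],[0,0,0,0.3,0,0,40],[0,0,0,0,0,0,40],[0,0,0,0,0,0,40]]]';python3 go.py .4843 .0777 .0412
```

```text
time: 54.78
tcp_pos: [0.4837, 0.0776, 0.0411]
orientation: [2.875, 1.571, 1.296]
force: [-0.6, 0.1, -1.7]
width: 0.0589
t 54.78 tcp [0.4837 0.0776 0.0411] yaw -0.47 tilt [0. 0.] w 58.9 F [-0.6  0.1 -1.7] q [-0.58  0.47  0.4   2.11 -0.32  0.61  0.04]
shift mm [-0.1  0.6 -0.1]
```

```bash
python3 -m jog '[[[0,0,0,0.5,0,0,40],[0,0,0,0.3,0,0,40],[0,0,0,0,0,0,62],[0,0,0,0,0,0,75],[0,0,0,0,0,0,85]]]';python3 go.py .4843 .0777 .0412;python3 -m jog '[[[0,0,0,0,0,0,85],[0,0,0,-5,0,0,85],[0,0,0,-15,0,0,85],[0,0,0,-25,0,0,85],[0,0,0,-30,0,0,85]]]';python3 -m jog '[[[0,0,0,-30,0,0,85],[0,0,0,-30,0,-10,85],[0,0,0,-20,0,-25,85],[0,0,0,0,0,-30,85],[0,0,0,0,0,-30,85]]]';python3 -m jog '[[[0,0,0,0,-4,-30,85],[0,0,0,0,-4,-30,85],[0,0,0,0,-4,-30,85],[0,0,0,0,0,-20,85],[0,0,0,0,0,-10,85]]]'
python3 -m jog '[[[0,0,0,0,0,0,85],[0,0,0,0,0,0,85],[0,0,0,0,0,0,85],[0,0,0,0,0,0,85],[0,0,0,0,0,0,85]]]'
python3 - <<'E'
from m import *
snap('scene','s9.png');s,c=snap('top','t10.png')
P=cloud(c);ok=c['range_z']>0
C={'jar':(277,283,.058,.08,.070),'bottle':(332,280,.118,.145,.135),'bottlebody':(332,280,.085,.145,.100),'carton':(376,275,.09,.12,.105)}
for n,(u,v,lo,hi,z) in C.items():
    m=ok&(P[...,2]>lo)&(P[...,2]<hi); k=np.zeros_like(m);k[v-28:v+28,u-27:u+27]=1;m&=k
    p=circ(c,m,z); print(n,m.sum(),cv2.minAreaRect(p)[0],cv2.minEnclosingCircle(p))
m=ok&(P[...,2]>.042)&(P[...,2]<.07)&(P[...,0]>.42)&(P[...,0]<.55)&(P[...,1]>-.4)&(P[...,1]<-.27)
print('pot',np.median(P[m],0),cv2.minEnclosingCircle(circ(c,m,.054)))
E
```

```text
time: 55.2
tcp_pos: [0.4839, 0.0777, 0.0404]
orientation: [1.789, 1.57, 0.21]
force: [-1.0, 0.4, 0.0]
width: 0.0834
t 55.2 tcp [0.4839 0.0777 0.0404] yaw -0.46 tilt [0.0004 0.0001] w 83.4 F [-1.   0.4  0. ] q [-0.58  0.48  0.4   2.11 -0.32  0.61  0.04]
shift mm [-0.8  0.4 -0. ]
time: 55.62
tcp_pos: [0.4826, 0.0772, 0.1153]
orientation: [-1.096, 1.568, -2.675]
force: [0.3, 0.2, 0.3]
width: 0.0851
time: 56.03
tcp_pos: [0.4854, 0.1736, 0.1976]
orientation: [2.214, 1.567, 0.633]
force: [0.0, 0.4, -0.3]
width: 0.085
time: 56.45
tcp_pos: [0.4725, 0.2961, 0.1954]
orientation: [-2.924, 1.57, 1.785]
force: [-0.3, -0.3, -0.0]
width: 0.0851
time: 56.87
tcp_pos: [0.4739, 0.2912, 0.1955]
orientation: [1.137, 1.571, -0.444]
force: [-0.3, 0.5, 0.2]
width: 0.085
jar 875 (0.48475515842437744, 0.08013859391212463) ((0.4845985174179077, 0.07998090982437134), 0.030452845618128777)
bottle 194 (0.48628711700439453, -0.019918832927942276) ((0.48524847626686096, -0.018780747428536415), 0.013820504769682884)
bottlebody 598 (0.4857475757598877, -0.01950831711292267) ((0.4857964813709259, -0.019593393430113792), 0.023872995749115944)
carton 805 (0.49591198563575745, -0.10780186951160431) ((0.49560579657554626, -0.10802246630191803), 0.03421497344970703)
pot [ 0.48403862 -0.32745274  0.05440691] ((0.48382338881492615, -0.3266168534755707), 0.029755350202322006)
```

View pics/s9.png

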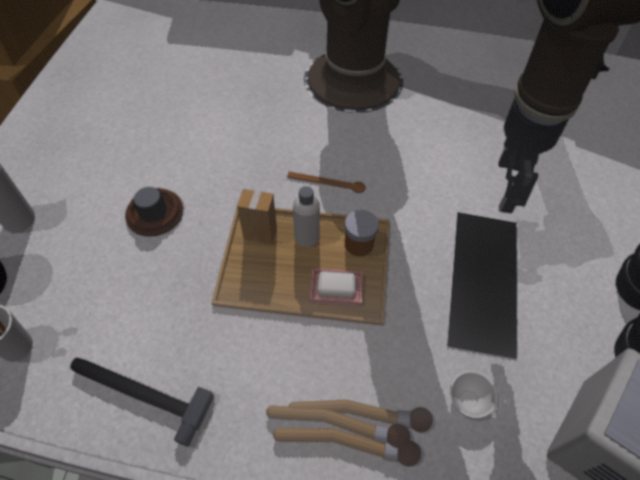

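View pics/t10.png

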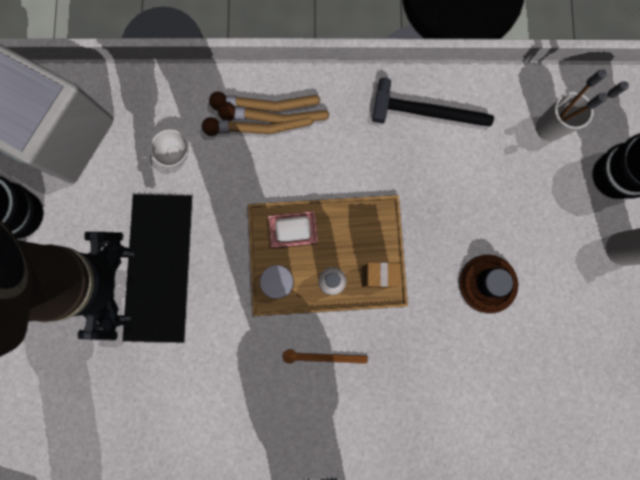

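Everything is back within about 2 mm of the start positions and upright. The pot stands in its stand, the soap dish is still at (293,230), and the arm is clear.

```bash
python3 -c "
from plant import close_job
print(close_job())"
```

```text
the job is handed in; nothing more can be done
None
```

The job is done and handed in at about 57 s of the 144 s allowed; the hand-in itself gives no verdict. I cleared the jar, bottle and carton onto the mat, set the pot in the stand, then put the carton, bottle and jar back.

My last checks, from the top and scene cameras just before handing in:

- **Front row:** the jar measured about 2 mm from its starting place. The bottle and carton measured about 1 mm or less from theirs. All three were upright and released.
- **Pot:** it stood upright inside the rim, about 2–3 mm off the stand's centre, with its top at 54 mm as expected.
- **Soap dish:** it appeared at the same place in the picture as at the start. I did not measure it in millimetres.
- **Robot:** the arm was clear of everything.

**Disagreements:** estimates of the stand's centre differed by up to about 6 mm in y (-0.325 to -0.331), depending on the method and the height assumed. I used -0.329, which stays well inside the 15 mm tolerance. On the return trip I first gripped the jar about 4 mm too high, so I regripped it lower before lifting.

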